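# Tighten the recessed nut of a pump and clear the bench

### The job

Take the yellow cover off the pump, put the long box socket down the deep bore onto the nut and with it turn the nut clockwise until it is fully home against its stop; then stand the socket upright on the table midway between the blue and the green tin and put the cover back on the bore. Also lay every loose bracket flat, rib up, in a compartment of the blue tray, one to a compartment, lengthwise, at any point of the job. Leave the tins, the valve and the small bottle where they are.

Things in the scene. Friction and masses are not known exactly. Their poses are not given: they have to be found in the camera images.
- gland_nut (a joint): Brass hex nut (30 mm across flats, 16 mm high, with a round cone 8 mm higher on top as a lead-in) at the bottom of the pump's bore. Its value (rad) grows as it turns clockwise seen from above; it starts between 0 and 0.9 and meets a hard stop, fully home, at 3.4. It turns in place (does not sink), drags with about 0.12 N m and stays where it is left.
- nut (a point): Centre of the nut's foot, on the bore's floor, 20 mm above the table. z up; x is normal to a pair of the nut's flats (so flats face every 60 degrees from x); it turns with the nut.
- bore_mouth (a point): Centre of the open top of the pump's bore, 120 mm above the table. The pump is a bolted-down aluminium cylinder, 96 mm diameter and 120 mm high, with a red band, on a dark 116 mm square foot 12 mm thick; bore 62 mm diameter, 100 mm deep.
- cover_mid (a point): Centre of the yellow dust cover, half-way up (23 mm above its underside); it starts on the pump, closing the bore. A round flange 84 mm diameter, 6 mm thick, with a round spigot 52 mm diameter below it that reaches 10 mm into the bore (5 mm play all round), and on top a black upright bar, 50 mm long along the cover's x, 12 mm thick, 30 mm high, to grip; 46 mm high in all, 0.15 kg. z up.
- cover_seat (a point): Centre of the underside of the cover's flange (10 mm above the cover's underside): at bore_mouth when the cover is on.
- socket_grip (a point): Centre of the orange handle of the long box socket, 155 mm above its mouth. The tool is loose, 190 mm long, 0.4 kg, and starts standing upright on its mouth on the table. The handle is square, 30 x 30 mm and 70 mm long (120 to 190 mm above the mouth), its sides facing the tool's x and y; below it a steel shaft 18 mm thick, then a dark six-sided socket 49 mm over the corners. z up along the tool.
- socket_mouth (a point): Centre of the socket's open lower end. The hollow is hexagonal, 32.5 mm across flats and 34 mm deep; the tool's x is normal to a pair of its flats (so it goes over the nut when the two x axes agree, to within about 9 degrees, in steps of 60). Pushed right down, the rim stands on the bore's floor and the tool stands there by itself.
- tin_a: Tin with a blue band, 64 mm diameter, 85 mm high, loose, 0.6 kg. Origin under its centre; its x points to the green tin.
- tin_b: Tin with a green band, like the blue one, its centre 160 mm from it. Origin under its centre.
- gap (a point): Point on the table midway between the two tins.
- slot0 (a point): Centre of the floor of compartment 0 of the fixed blue tray; x along the compartment's length, z up. Every compartment is 112 x 46 mm inside, floor 5 mm above the table (a white inlay on it), walls up to 14 mm above the table. Two compartments run along the tray and two across it.
- slot1 (a point): Centre of the floor of compartment 1, the same size; x along its length.
- slot2 (a point): Centre of the floor of compartment 2, the same size; x along its length.
- slot3 (a point): Centre of the floor of compartment 3, the same size; x along its length.
- bracket0_mid (a point): Aluminium pump bracket (may be absent): a flat plate 100 x 36 x 6 mm with an upright rib along its middle, 60 mm long, 8 mm thick, from the plate's top to 46 mm above its underside; 0.15 kg, loose. The point is its centre, 23 mm above the underside; x along plate and rib, z up. The rib is for gripping.
- bracket1_mid (a point): Another such bracket (may be absent).
- bracket2_mid (a point): Another such bracket (may be absent).
- bracket3_mid (a point): Another such bracket (may be absent).
- valve: Brass and black solenoid valve 46 x 34 x 50 mm, loose; not part of the job. Origin under its centre.
- bottle: Small bottle with a red cap, 34 mm diameter, 80 mm high, loose; not part of the job. Origin under its centre.
Not all that is in view belongs to the job. Leave any purple or turquoise look-alike of the part that bears bracket3_mid alone.

How it is judged:
By the outcome, as a careful person would: the job done as asked, in the order asked, and still so for the second after the job is handed in, with the robot touching nothing.
Of bracket0, bracket1, bracket2, bracket3 only 2 to 4 are there at a start; the rules pass over those that are not, and their reading is None.
At some moment in a run one of bracket0, bracket1, bracket2, bracket3 may be knocked a few centimetres aside while the robot is not near it.
It also fails if it takes over 210 s, if anything falls off the work surface, if the arm or the gripper's body presses on something with over 40 N, if the wrist force passes 120 N, or if a joint passes its speed limit or range.

### The arm

A 7-joint arm with a two-finger parallel gripper is mounted at the origin on the work surface. World frame = base frame: x ahead of the robot, y to its left, z up, the work surface at z = 0. Lengths are in m, angles in rad, forces in N, time in s.
With the tool pointing down it reaches from about 0.425 to 0.925 m from the base axis. Payload 6.8 kg.
Tool frame: the origin (TCP) lies on the mounting face of the last link; the fingertips stand 173 mm ahead of it and the grasp point (between the pads) lies 155 mm ahead of it; z points along the fingers, y is the direction in which the jaws open and shut (so a half turn about z gives the same grasp; the last joint's range is limited). The gripper opens to 85 mm and grips with 20 to 120 N. Pads are 22 mm wide; open, the fingers measure 114 mm over their backs; the gripper's body (76 mm by 85 mm) begins 54 mm behind the grasp point. The pads swing forward as they close: fully open they stand 13 mm farther back than shut.
Start: joints at [-1.421, 0.477, 0.022, 1.555, -0.011, 1.109, -0.083], TCP at [0.172, 0.653, 0.405] pointing down, gripper open.
Joint ranges: [-2.96, 2.96], [-0.34, 2.1], [-1.41, 1.46], [0.24, 2.44], [-1.37, 4.51], [0.17, 1.92], [-2.96, 2.96]. Speed limits (rad/s): [2.39, 2.39, 3.14, 3.14, 3.14, 3.14, 3.14].

### API

Orientations are given as a unit quaternion [w, x, y, z].
In Python, from station import bot gives the robot as it stands. The module is installed in compiled form; this text tells all that it offers.
- The arm moves only by the tool servo_tool, never from a script. Its argument "plan" is a list of rows, each an object with "dp": the shift along the tool's x, y, z in cm, a list of three; "angular": the turn, a rotation vector about the tool's x, y, z in degrees, a list of three. In form: [{"dp": [x, y, z], "angular": [ax, ay, az]}, ...]. A call has 1 to 8 rows; each row is the pose to reach, as a shift and turn from the pose commanded when the call began, along the tool's axes at that moment; what a row does not reach only later rows make up. A row lasts 1/12 s, in which the tool goes at most 41.7 mm and 7.16 degrees, less where a joint would pass 70% of its speed; a pose out of reach is approached as far as the arm can. A call with a gripper value outside its range is refused whole. "claw" is the closure, from 0 (fully open) to 1 (shut), set as the call begins (left out, the last holds). The fingers move at their own pace and stop on an object; "force" is the grip in N (left out, the last holds). Time passes only in rows, so rows that repeat a pose let the fingers close. It gives the time, the measured TCP pose, the force and the opening at its end, in the units of the state.
- bot.sense(): the state, without advancing time (a new reading comes with each control period).
- bot.capture(name): name is "scene" or "top"; returns the picture (400x640x3 uint8, red, green, blue); there is no depth.
- bot.camera_model(name): a dict with "camera_matrix" (3x3 intrinsics, pixels), "R" (3x3) and "t" (3): a world point X has camera coordinates R X + t. Camera axes: x right, y down, z forward; pixel columns grow to the right and rows downward; lengths in m; the calibration is good to about 2 mm. A picture is of the moment at which its call begins. camera_model takes no time and is no camera call.
- bot.finish_job(): hands the job in, once; it reports no verdict.
Trained networks look in the newest picture that a camera, given by its name, has taken for a name from the list of things; names that differ only in an ending like _2 or _b are one class to them, and where a whole thing is asked for, a point or a joint stands for the part that bears it (a point fixed in the world has none). Each returns a list of dicts, best first, with "confidence" (0 to 1); they miss things now and then, are a little off and sometimes report something else, mostly with a low value. They report only what shows in the picture. A call takes as long as a camera call. They do not tell look-alikes from the thing itself.
- bot.boxes_of(camera, target): "at" ([column, row] in pixels, amid what is visible of it).
- bot.pinpoint(camera, target): "at" ([column, row] in pixels: a listed point, or the origin of a listed thing).
The state is a dict: "t": time; "q": joint angles; "qvel": joint speeds; "tau": joint torques, N m; "eef_pos": TCP position; "tcp_rot": TCP orientation; "ft_force": force on the tool from outside, world axes, zero at the start; "wrist_torque": the same for the moment, N m; "width": opening from 0.0 (shut) to 1.0 (fully open).
Only numpy, scipy, OpenCV 4.12 (cv2) and the standard library are available. Lean on these libraries where they do the work, as an engineer would, in place of code of your own. Each camera call takes 0.05 s, during which the arm holds its last target. There are 200 camera calls.

## Working session

There is one attempt and no reset: what is moved stays moved. The work goes in short steps, Python scripts to look and compute and a tool call to move; the robot and the scene stay as the last step left them, time stands still between calls to the robot, and variables do not carry over. Pictures are saved under pics/ and viewed, about 12 in all and at most 16, crops included, and the job is handed in when it is done.

Besides the shell and the picture viewer there is one more tool, called after "Call:" by a JSON object that holds its "name" and its "arguments", one argument or row to a line. servo_tool: Moves the arm, as the interface text tells. Its arguments: {"type":"object","properties":{"plan":{"type":"array","items":{"type":"object","properties":{"dp":{"type":"array","items":{"type":"number"}},"angular":{"type":"array","items":{"type":"number"}}}}},"claw":{"type":"number"},"force":{"type":"number"}},"required":["plan"]}

```bash
mkdir -p pics; python3 - <<'E'
from station import bot
import cv2,numpy as np
s=bot.sense();print({k:np.round(v,3) for k,v in s.items()})
for n in("scene","top"):
    im=bot.capture(n);cv2.imwrite(f"pics/{n}0.png",im[:,:,::-1])
    m=bot.camera_model(n);print(n,np.round(m["camera_matrix"],1).tolist(),np.round(m["R"],3).tolist(),np.round(m["t"],3))
E
```

```text
{'t': np.float64(0.0), 'q': array([-1.421,  0.478,  0.022,  1.556, -0.011,  1.109, -0.083]), 'qvel': array([-0.   , -0.002,  0.001, -0.   ,  0.001, -0.001, -0.001]), 'tau': array([-0.0000e+00, -5.9646e+01,  1.6080e+00, -2.8120e+01,  1.2000e-02,
        9.0000e-03,  0.0000e+00]), 'eef_pos': array([0.172, 0.652, 0.404]), 'tcp_rot': array([-0.   ,  0.129,  0.992, -0.001]), 'ft_force': array([-0.431, -0.195, -0.859]), 'wrist_torque': array([-0.012, -0.03 ,  0.025]), 'width': np.float64(1.0)}
scene [[481.3, 0.0, 324.4], [0.0, 481.3, 192.4], [0.0, 0.0, 1.0]] [[0.847, 0.532, -0.006], [0.355, -0.574, -0.738], [-0.396, 0.623, -0.675]] [-0.408 -0.057  1.374]
top [[428.5, 0.0, 323.9], [0.0, 428.5, 193.6], [0.0, 0.0, 1.0]] [[-0.026, -0.999, -0.029], [-0.986, 0.031, -0.165], [0.166, 0.024, -0.986]] [0.071 0.483 1.054]
```

View pics/scene0.png

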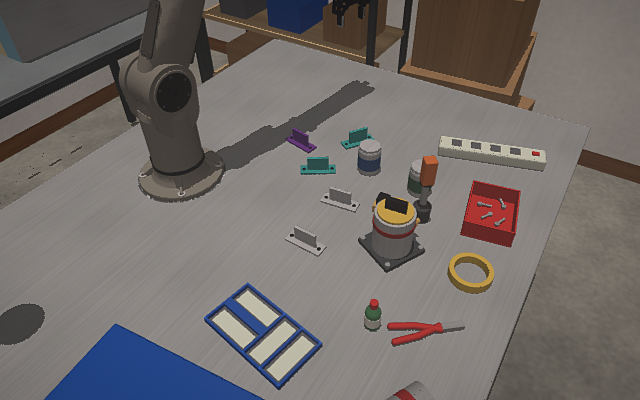

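View pics/top0.png

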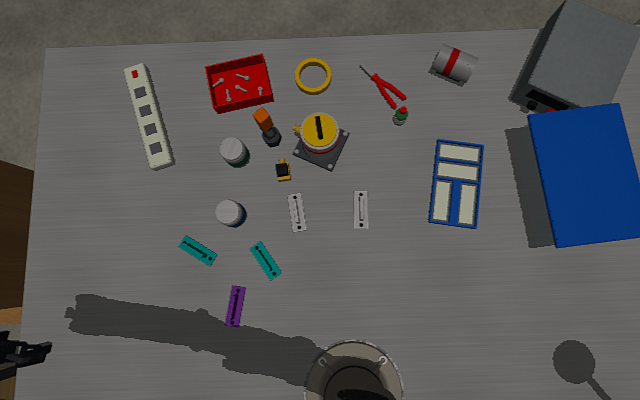

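```bash
cat > h.py <<'E'
from station import bot
import cv2,numpy as np
from scipy.spatial.transform import Rotation as Ro
CM={n:bot.camera_model(n) for n in("scene","top")}
def proj(n,X):
    m=CM[n];c=np.asarray(m["R"])@np.asarray(X,float)+np.ravel(m["t"]);u=np.asarray(m["camera_matrix"])@c;return u[:2]/u[2]
def back(n,p,z):
    m=CM[n];R=np.asarray(m["R"]);t=np.ravel(m["t"]);d=R.T@np.linalg.solve(m["camera_matrix"],[p[0],p[1],1]);o=-R.T@t
    return o+d*(z-o[2])/d[2]
def rot(s):
    w,x,y,z=s["tcp_rot"];return Ro.from_quat([x,y,z,w])
def show():
    s=bot.sense();R=rot(s).as_matrix()
    print("t%.2f"%s["t"],"pos",np.round(s["eef_pos"],4),"zax",np.round(R[:,2],3),"yaw(x axis) %.1f"%np.degrees(np.arctan2(R[1,0],R[0,0])),"F",np.round(s["ft_force"],1),"M",np.round(s["wrist_torque"],2),"w",round(float(s["width"]),3),"q",np.round(s["q"],2).tolist())
    return s
def go(pos,yaw):
    """plan from the measured pose to a down-pointing pose; pos = TCP, yaw of tool x axis in deg"""
    s=show();R=rot(s)
    y=np.radians(yaw);T=Ro.from_matrix(np.array([[np.cos(y),np.sin(y),0],[np.sin(y),-np.cos(y),0],[0,0,-1]]))
    print("dp cm",np.round(100*R.inv().apply(np.array(pos)-s["eef_pos"]),2),"ang",np.round((R.inv()*T).as_rotvec(degrees=True),1))
E
python3 - <<'E'
from h import *
Z={"nut":.02,"bore_mouth":.12,"cover_mid":.133,"cover_seat":.12,"socket_grip":.155,"socket_mouth":0,"tin_a":0,"tin_b":0,"gap":0,"slot0":.005,"slot1":.005,"slot2":.005,"slot3":.005,"bracket0_mid":.023,"valve":0,"bottle":0}
for k,z in Z.items():
    for n in("scene","top"):
        for d in bot.pinpoint(n,k)[:8]:
            print(k,n,np.round(d["at"]),round(d["confidence"],2),np.round(back(n,d["at"],z),3)[:2])
E
```

```text
nut scene [371. 322.] 0.22 [ 0.695 -0.158]
nut top [273. 140.] 0.36 [0.637 0.188]
bore_mouth scene [392. 212.] 0.69 [0.625 0.059]
bore_mouth top [318. 130.] 0.79 [0.627 0.064]
bore_mouth top [237. 153.] 0.68 [0.577 0.263]
bore_mouth top [265. 118.] 0.27 [0.664 0.194]
cover_mid scene [395. 210.] 0.8 [0.633 0.056]
cover_mid scene [367. 167.] 0.68 [0.509 0.156]
cover_mid scene [418. 189.] 0.34 [0.648 0.144]
cover_mid top [320. 127.] 0.86 [0.63 0.06]
cover_seat scene [396. 211.] 0.55 [0.632 0.065]
cover_seat top [318. 131.] 0.92 [0.625 0.065]
socket_grip scene [426. 173.] 0.66 [0.65  0.183]
socket_grip top [265. 120.] 0.85 [0.646 0.188]
socket_mouth scene [421. 216.] 0.91 [0.651 0.2  ]
socket_mouth scene [428. 173.] 0.5 [0.599 0.367]
socket_mouth top [272. 139.] 0.84 [0.647 0.195]
tin_a scene [369. 167.] 0.8 [0.443 0.302]
tin_a scene [417. 189.] 0.8 [0.6  0.29]
tin_a scene [392. 212.] 0.22 [0.583 0.171]
tin_a top [235. 216.] 0.94 [0.437 0.295]
tin_a top [240. 157.] 0.78 [0.599 0.283]
tin_a top [361. 209.] 0.45 [ 0.447 -0.038]
tin_b scene [369. 167.] 0.8 [0.443 0.302]
tin_b scene [417. 18
[... 936 characters left out ...]
8]
slot2 scene [274. 337.] 0.8 [ 0.539 -0.284]
slot2 top [458. 152.] 0.91 [ 0.593 -0.303]
slot2 top [454. 172.] 0.74 [ 0.539 -0.288]
slot2 top [441. 202.] 0.61 [ 0.46  -0.248]
slot3 scene [258. 310.] 0.87 [ 0.473 -0.251]
slot3 scene [233. 328.] 0.83 [ 0.456 -0.312]
slot3 scene [291. 355.] 0.82 [ 0.592 -0.298]
slot3 scene [274. 337.] 0.8 [ 0.539 -0.284]
slot3 top [458. 152.] 0.91 [ 0.593 -0.303]
slot3 top [454. 172.] 0.74 [ 0.539 -0.288]
slot3 top [441. 202.] 0.61 [ 0.46  -0.248]
valve scene [386. 212.] 0.45 [0.569 0.166]
valve scene [399. 212.] 0.23 [0.597 0.182]
valve top [279. 170.] 0.75 [0.559 0.177]
bottle scene [372. 322.] 0.67 [ 0.69  -0.144]
bottle top [400. 122.] 0.72 [ 0.681 -0.152]
```

The top view shows two aluminium brackets at about (297,212) and (361,209). Two turquoise look-alikes at (198,250) and (265,260) and a purple one at (235,306) are to be left alone. Next I measure yaw angles and confirm in an enlarged crop.

```bash
python3 - <<'E'
from h import *
im=cv2.imread("pics/top0.png")
c=cv2.resize(im[90:240,210:390],None,fx=4,fy=4,interpolation=cv2.INTER_CUBIC);cv2.imwrite("pics/crop1.png",c)
for n in CM: print(n,"cam at",np.round(-np.asarray(CM[n]["R"]).T@np.ravel(CM[n]["t"]),3))
hsv=cv2.cvtColor(im,cv2.COLOR_BGR2HSV)
def blobs(name,m,box,z,mn=15):
    x0,y0,x1,y1=box;k=np.zeros(m.shape,np.uint8);k[y0:y1,x0:x1]=m[y0:y1,x0:x1]
    cs,_=cv2.findContours(k,cv2.RETR_EXTERNAL,cv2.CHAIN_APPROX_NONE)
    for q in cs:
        if cv2.contourArea(q)<mn: continue
        W=np.array([back("top",p[0],z)[:2] for p in q],np.float32)*1000
        r=cv2.minAreaRect(W);(a,b),(w,h),an=r
        if w<h: an+=90
        print(name,"c",np.round([a,b],1),"size",np.round([max(w,h),min(w,h)],1),"long yaw %.1f"%((an+90)%180-90))
H,S,V=[hsv[:,:,i].astype(int) for i in range(3)]
print("bracket px",hsv[212,290],hsv[212,297],"table",hsv[230,330],"orange",hsv[118,262],"yellow",hsv[125,310])
blobs("yellow flange",((H>18)&(H<35)&(S>150)&(V>80)).astype(np.uint8),(290,95,350,170),.126)
blobs("bar top",((V<60)).astype(np.uint8),(308,112,332,142),.156)
blobs("orange top",((H>5)&(H<18)&(S>150)&(V>100)).astype(np.uint8),(245,100,285,150),.19)
for t in(150,165,180):
  blobs(f"brk{t}",((V>t)&(S<60)).astype(np.uint8),(280,180,380,240),.006,100)
  blobs(f"tray{t}",((V>t)&(S<60)).astype(np.uint8),(425,135,490,230),.005,100)
E
```

```text
scene cam at [ 0.91  -0.672  0.883]
top cam at [0.303 0.03  1.121]
bracket px [  8   8 134] [ 0  6 85] table [ 20   7 103] orange [ 13 255 158] yellow [ 24 255 159]
yellow flange c [630.7 118.2] size [20.3 14.6] long yaw -0.9
yellow flange c [627.1  62.3] size [82.3 80.9] long yaw 7.8
bar top c [623.7  62.5] size [55.4 10. ] long yaw 7.7
orange top c [646.2 193.2] size [29.1 28.4] long yaw -51.5
tray150 c [ 451.8 -313.6] size [97.8 30.9] long yaw -9.9
tray150 c [ 463.1 -248.5] size [97.7 30.9] long yaw -9.9
tray150 c [ 540.4 -295.3] size [97.  31.8] long yaw 80.3
tray150 c [ 590.7 -303.5] size [96.1 31.7] long yaw 80.2
```

View pics/crop1.png

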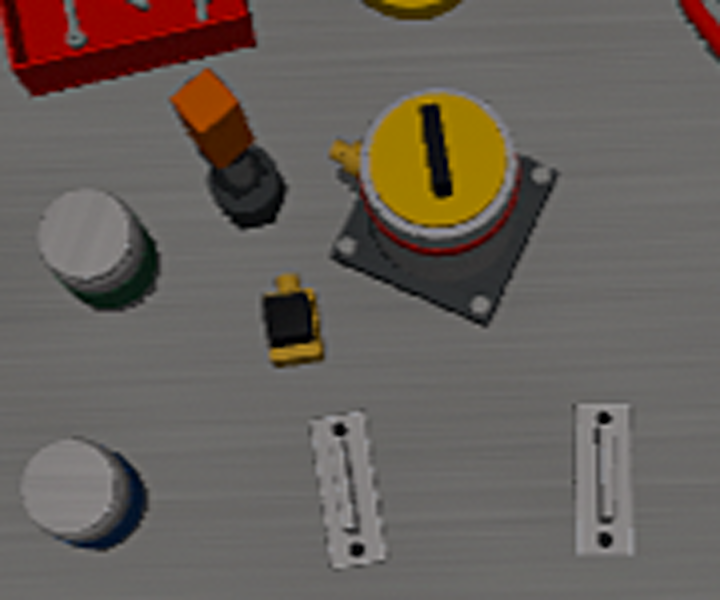

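The crop shows the socket handle at (205,100), the cover bar at (437,150), and two plain aluminium brackets at (347,490) and (604,478), all upright. These are the ones meant, since the look-alikes are turquoise and purple.

```bash
cat >> h.py <<'E'
def blobs(name,m,box,z,mn=15,cam="top"):
    x0,y0,x1,y1=box;k=np.zeros(m.shape,np.uint8);k[y0:y1,x0:x1]=m[y0:y1,x0:x1]
    for q in cv2.findContours(k,cv2.RETR_EXTERNAL,cv2.CHAIN_APPROX_NONE)[0]:
        if cv2.contourArea(q)<mn: continue
        W=np.array([back(cam,p[0],z)[:2] for p in q],np.float32)*1000
        (a,b),(w,h),an=cv2.minAreaRect(W)
        if w<h: an+=90
        print(name,"c",np.round([a,b],1),"size",np.round([max(w,h),min(w,h)],1),"long yaw %.1f"%((an+90)%180-90))
def hsv(im): 
    h=cv2.cvtColor(im,cv2.COLOR_RGB2HSV).astype(int);return h[:,:,0],h[:,:,1],h[:,:,2]
E
python3 - <<'E'
from h import *
im=cv2.imread("pics/top0.png")[:,:,::-1].copy();H,S,V=hsv(im)
for t in(115,120,125): blobs(f"brk{t}",((V>t)&(S<60)).astype(np.uint8),(280,180,380,240),.006,100)
o=(H>5)&(H<18)&(S>150)
print(np.unique(V[100:150,245:285][o[100:150,245:285]]//10,return_counts=True))
for t in(120,135,150): blobs(f"orange{t}",(o&(V>t)).astype(np.uint8),(245,100,285,150),.19)
blobs("silver+yellow",((V>135)).astype(np.uint8),(295,108,345,160),.12)
o=o.astype(np.uint8)
for p in [(172,98),(207,70),(238,100),(203,132),(205,100)]: print(np.round(back("top",(210+(p[0]-1.5)/4,90+(p[1]-1.5)/4),.19),4))
go([.627,.0625,.40],187.7)
E
```

```text
brk115 c [444.  130.4] size [98.8 37.2] long yaw 7.9
brk115 c [445.5 -38.2] size [97.8 36.4] long yaw -2.2
brk120 c [444.  130.5] size [98.8 36.8] long yaw 7.8
brk120 c [445.5 -38.2] size [97.8 36.4] long yaw -2.2
brk125 c [443.9 131.5] size [98.8 34.7] long yaw 7.8
brk125 c [445.5 -36.9] size [97.8 33.9] long yaw -2.2
(array([ 1,  3,  4,  5,  6,  7,  9, 10, 11, 12, 13, 14, 15, 16]), array([  1,   1,   1,  13,  93,  28,   1,   7,   4,   4,   5,   9, 100,
        25]))
orange120 c [646.4 193.7] size [27.6 27.2] long yaw -47.3
orange135 c [646.9 193.1] size [27.1 26. ] long yaw 42.7
orange150 c [646.7 192.8] size [26.1 25.7] long yaw -50.2
silver+yellow c [628.5  62.8] size [91.  87.7] long yaw -1.8
[0.6485 0.2113 0.19  ]
[0.6645 0.1911 0.19  ]
[0.6459 0.1734 0.19  ]
[0.6276 0.1935 0.19  ]
[0.6466 0.1923 0.19  ]
t1.70 pos [0.1721 0.6527 0.4047] zax [-0.  0. -1.] yaw(x axis) 165.2 F [0.  0.3 0.4] M [ 0.01  0.01 -0.  ] w 1.0 q [-1.42, 0.48, 0.02, 1.56, -0.01, 1.11, -0.08]
dp cm [-59.04 -45.47   0.47] ang [  0.   -0.  -22.5]
```

Call:
{"name": "servo_tool", "arguments": {
  "plan": [
    {"dp": [-3.7,-2.85,0],"angular": [0,0,-3]},
    {"dp": [-7.4,-5.7,0],"angular": [0,0,-5]},
    {"dp": [-11,-8.5,0],"angular": [0,0,-8]},
    {"dp": [-14.8,-11.4,0],"angular": [0,0,-10]},
    {"dp": [-18,-14,0],"angular": [0,0,-11]},
    {"dp": [-20,-15.4,0],"angular": [0,0,-11]},
    {"dp": [-20,-15.4,0],"angular": [0,0,-11]},
    {"dp": [-20,-15.4,0],"angular": [0,0,-11]}
  ],
  "claw": 0
}}

```text
t: 2.37
eef_pos: [0.3288, 0.4501, 0.4051]
tcp_rot: [0.001, 0.036, 0.999, -0.0]
ft_force: [0.1, 0.7, 1.0]
width: 1.002
```

```bash
python3 -c "
from h import *
go([.627,.0625,.40],187.7)"
```

```text
t2.37 pos [0.3288 0.4501 0.4051] zax [ 0.001 -0.    -1.   ] yaw(x axis) 175.9 F [0.1 0.7 1. ] M [0.06 0.02 0.02] w 1.002 q [-1.09, 0.28, 0.05, 1.84, -0.01, 1.02, 0.46]
dp cm [-32.54 -36.51   0.55] ang [ -0.    0.1 -11.8]
```

Call:
{"name": "servo_tool", "arguments": {
  "plan": [
    {"dp": [-2.7,-3.05,0],"angular": [0,0,-2]},
    {"dp": [-5.4,-6.1,0],"angular": [0,0,-3]},
    {"dp": [-8.1,-9.1,0],"angular": [0,0,-4]},
    {"dp": [-10.8,-12.1,0],"angular": [0,0,-6]},
    {"dp": [-13.5,-15.1,0],"angular": [0,0,-8]},
    {"dp": [-16.2,-18.2,0],"angular": [0,0,-10]},
    {"dp": [-18.9,-21.2,0],"angular": [0,0,-11.8]},
    {"dp": [-21,-23.5,0],"angular": [0,0,-11.8]}
  ]
}}

```text
t: 3.03
eef_pos: [0.5217, 0.203, 0.405]
tcp_rot: [0.0, -0.071, 0.997, -0.0]
ft_force: [-0.0, 0.8, 0.1]
width: 1.006
```

Call:
{"name": "servo_tool", "arguments": {
  "plan": [
    {"dp": [0,0,0]},
    {"dp": [0,0,0]},
    {"dp": [0,0,0]}
  ]
}}

```text
invalid input at $.plan[0]: expected keys dp, angular
```

```bash
python3 -c "
from h import *
go([.627,.0625,.36],187.7)"
```

```text
t3.03 pos [0.5217 0.203  0.405 ] zax [ 0.001  0.    -1.   ] yaw(x axis) -171.9 F [-0.   0.8  0.1] M [-0.01 -0.03 -0.01] w 1.006 q [-0.63, 0.29, 0.18, 1.84, -0.06, 1.01, 1.29]
dp cm [ -8.44 -15.4    4.51] ang [-0.   0.1  0.4]
```

Call:
{"name": "servo_tool", "arguments": {
  "plan": [
    {"dp": [-1.5,-2.8,0],"angular": [0,0,0]},
    {"dp": [-3.3,-6,0],"angular": [0,0,0]},
    {"dp": [-5.2,-9.4,0],"angular": [0,0,0]},
    {"dp": [-7,-12.8,0],"angular": [0,0,0]},
    {"dp": [-8.4,-15.4,1.5],"angular": [0,0,0.4]},
    {"dp": [-8.4,-15.4,4.5],"angular": [0,0,0.4]},
    {"dp": [-8.4,-15.4,4.5],"angular": [0,0,0.4]},
    {"dp": [-8.4,-15.4,4.5],"angular": [0,0,0.4]}
  ]
}}

```text
t: 3.7
eef_pos: [0.6245, 0.0656, 0.3582]
tcp_rot: [-0.002, -0.067, 0.998, 0.0]
ft_force: [-0.5, -0.1, -0.0]
width: 0.997
```

```bash
python3 -c "
from h import *
go([.627,.0625,.303],187.7)
im=bot.capture('scene');cv2.imwrite('pics/a1.png',cv2.resize(im[120:290,310:480],None,fx=3,fy=3)[:,:,::-1])"
```

```text
t3.70 pos [0.6245 0.0656 0.3582] zax [-0.004  0.    -1.   ] yaw(x axis) -172.3 F [-0.5 -0.1 -0. ] M [ 0.03  0.01 -0.  ] w 0.997 q [-0.38, 0.45, 0.23, 1.73, -0.12, 0.98, 1.61]
dp cm [-0.23 -0.34  5.52] ang [ 0.  -0.2  0. ]
```

View pics/a1.png

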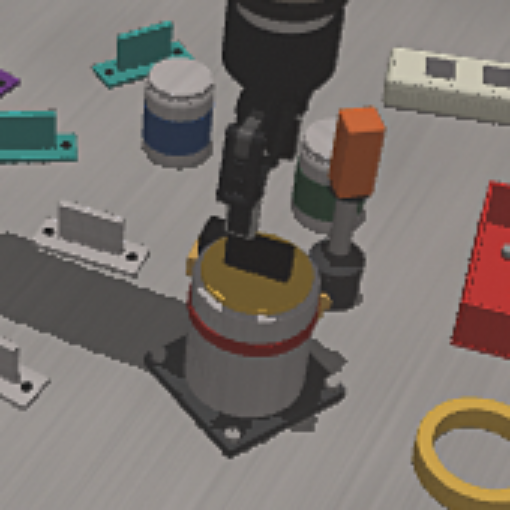

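Fingers (at about (245,180) in the crop) stand over the cover's bar (260,258), aligned. Lower, grip, lift.

Call:
{"name": "servo_tool", "arguments": {
  "plan": [
    {"dp": [-0.25,-0.35,1.5],"angular": [0,-0.2,0]},
    {"dp": [-0.25,-0.35,3],"angular": [0,-0.2,0]},
    {"dp": [-0.25,-0.35,4.5],"angular": [0,-0.2,0]},
    {"dp": [-0.25,-0.35,5.5],"angular": [0,-0.2,0]},
    {"dp": [-0.25,-0.35,5.5],"angular": [0,-0.2,0]}
  ]
}}

```text
t: 4.17
eef_pos: [0.6273, 0.0624, 0.304]
tcp_rot: [0.001, -0.068, 0.998, 0.0]
ft_force: [0.4, -0.3, -0.1]
width: 0.999
```

Call:
{"name": "servo_tool", "arguments": {
  "plan": [
    {"dp": [0,0,0],"angular": [0,0,0]},
    {"dp": [0,0,0],"angular": [0,0,0]},
    {"dp": [0,0,0],"angular": [0,0,0]},
    {"dp": [0,0,0],"angular": [0,0,0]},
    {"dp": [0,0,0],"angular": [0,0,0]},
    {"dp": [0,0,0],"angular": [0,0,0]},
    {"dp": [0,0,0],"angular": [0,0,0]},
    {"dp": [0,0,0],"angular": [0,0,0]}
  ],
  "claw": 1,
  "force": 40
}}

```text
t: 4.83
eef_pos: [0.6281, 0.0606, 0.3052]
tcp_rot: [0.002, -0.066, 0.998, 0.0]
ft_force: [-1.1, -0.3, 4.0]
width: 0.129
```

```bash
python3 -c "
from h import *
go([.56,-.12,.38],187.7)"
```

```text
t4.83 pos [0.6281 0.0606 0.3052] zax [ 0.004  0.001 -1.   ] yaw(x axis) -172.4 F [-1.1 -0.3  4. ] M [0.1  0.15 0.03] w 0.129 q [-0.36, 0.52, 0.22, 1.77, -0.14, 0.87, 1.63]
dp cm [  9.12 -17.    -7.52] ang [ 0.   0.2 -0.1]
```

Call:
{"name": "servo_tool", "arguments": {
  "plan": [
    {"dp": [0,0,-2],"angular": [0,0,0]},
    {"dp": [0,0,-5],"angular": [0,0,0]},
    {"dp": [0,0,-7.5],"angular": [0,0,0]},
    {"dp": [0,0,-7.5],"angular": [0,0,0]},
    {"dp": [2,-4,-7.5],"angular": [0,0,0]},
    {"dp": [4,-8,-7.5],"angular": [0,0,0]},
    {"dp": [6,-12,-7.5],"angular": [0,0,0]},
    {"dp": [8,-15,-7.5],"angular": [0,0,0]}
  ]
}}

```text
t: 5.5
eef_pos: [0.5689, -0.0972, 0.3786]
tcp_rot: [0.001, -0.067, 0.998, -0.0]
ft_force: [1.3, -0.2, -0.8]
width: 0.131
```

Call:
{"name": "servo_tool", "arguments": {
  "plan": [
    {"dp": [1.1,-2,3],"angular": [0,0,0]},
    {"dp": [1.1,-2,6],"angular": [0,0,0]},
    {"dp": [1.1,-2,9],"angular": [0,0,0]},
    {"dp": [1.1,-2,12],"angular": [0,0,0]},
    {"dp": [1.1,-2,14.5],"angular": [0,0,0]},
    {"dp": [1.1,-2,16],"angular": [0,0,0]},
    {"dp": [1.1,-2,16],"angular": [0,0,0]},
    {"dp": [1.1,-2,16],"angular": [0,0,0]}
  ]
}}

```text
t: 6.17
eef_pos: [0.5615, -0.1168, 0.2184]
tcp_rot: [0.0, -0.066, 0.998, 0.0]
ft_force: [-0.1, -0.4, -0.6]
width: 0.134
```

```bash
python3 -c "
from h import *
go([.56,-.12,.186],187.7)
im=bot.capture('scene');cv2.imwrite('pics/a2.png',im[100:340,190:510,::-1].repeat(2,0).repeat(2,1))"
```

```text
t6.17 pos [ 0.5615 -0.1168  0.2184] zax [ 0.001  0.001 -1.   ] yaw(x axis) -172.4 F [-0.1 -0.4 -0.6] M [ 0.02  0.   -0.01] w 0.134 q [-0.08, 0.56, 0.23, 1.95, -0.2, 0.65, 1.98]
dp cm [ 0.19 -0.3   3.24] ang [ 0.   0.  -0.1]
```

View pics/a2.png

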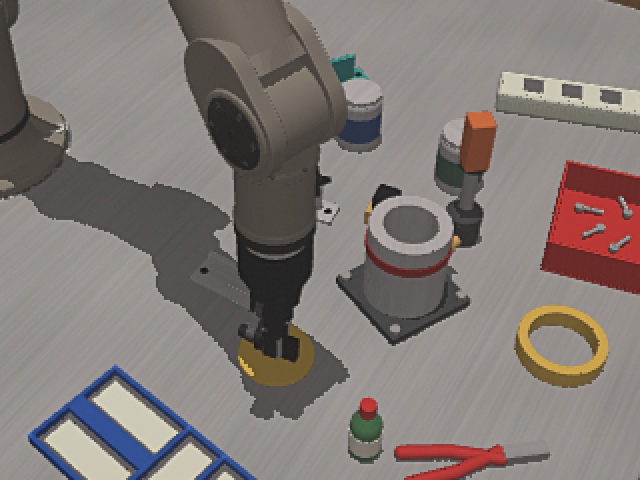

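The cover hangs in the gripper (275,345) and the bore is open (410,220). Setting the cover on the table.

Call:
{"name": "servo_tool", "arguments": {
  "plan": [
    {"dp": [0,0,1],"angular": [0,0,0]},
    {"dp": [0,0,1.8],"angular": [0,0,0]},
    {"dp": [0,0,2.2],"angular": [0,0,0]},
    {"dp": [0,0,2.4],"angular": [0,0,0]},
    {"dp": [0,0,2.4],"angular": [0,0,0]},
    {"dp": [0,0,2.4],"angular": [0,0,0]}
  ]
}}

```text
t: 6.72
eef_pos: [0.5622, -0.1168, 0.1955]
tcp_rot: [0.002, -0.066, 0.998, 0.0]
ft_force: [0.3, 0.6, -1.1]
width: 0.13
```

Call:
{"name": "servo_tool", "arguments": {
  "plan": [
    {"dp": [0,0,0],"angular": [0,0,0]},
    {"dp": [0,0,0],"angular": [0,0,0]},
    {"dp": [0,0,0],"angular": [0,0,0]},
    {"dp": [0,0,0],"angular": [0,0,0]},
    {"dp": [0,0,0],"angular": [0,0,0]},
    {"dp": [0,0,0],"angular": [0,0,0]},
    {"dp": [0,0,-0.5],"angular": [0,0,0]},
    {"dp": [0,0,-3],"angular": [0,0,0]}
  ],
  "claw": 0
}}

```text
t: 7.38
eef_pos: [0.5605, -0.1163, 0.2228]
tcp_rot: [-0.002, -0.067, 0.998, 0.001]
ft_force: [0.9, 0.6, -0.1]
width: 1.0
```

Call:
{"name": "servo_tool", "arguments": {
  "plan": [
    {"dp": [0,0,-4],"angular": [0,0,0]},
    {"dp": [0,0,-8],"angular": [0,0,0]},
    {"dp": [0,0,-12],"angular": [0,0,0]},
    {"dp": [0,0,-16],"angular": [0,0,0]},
    {"dp": [0,0,-20],"angular": [0,0,0]},
    {"dp": [0,0,-21],"angular": [0,0,0]},
    {"dp": [0,0,-21],"angular": [0,0,0]},
    {"dp": [0,0,-21],"angular": [0,0,0]}
  ]
}}

```text
t: 8.05
eef_pos: [0.5611, -0.1168, 0.4358]
tcp_rot: [0.002, -0.067, 0.998, 0.0]
ft_force: [0.4, -1.3, -0.9]
width: 0.998
```

```bash
python3 -c "
from h import *
go([.6465,.1925,.40],180+42+0)
go([.6465,.1925,.40],180+42-90)
im=bot.capture('top');cv2.imwrite('pics/top1.png',im[:,:,::-1]);cv2.imwrite('pics/a3.png',cv2.resize(im[100:160,290:350],None,fx=8,fy=8,interpolation=cv2.INTER_CUBIC)[:,:,::-1])"
```

```text
t8.05 pos [ 0.5611 -0.1168  0.4358] zax [ 0.005  0.001 -1.   ] yaw(x axis) -172.4 F [ 0.4 -1.3 -0.9] M [-0.02  0.05 -0.02] w 0.998 q [-0.16, 0.28, 0.31, 1.79, -0.1, 1.08, 1.9]
dp cm [-12.56  29.52   3.65] ang [ -0.1   0.3 -34.4]
t8.05 pos [ 0.5611 -0.1168  0.4358] zax [ 0.005  0.001 -1.   ] yaw(x axis) -172.4 F [ 0.4 -1.3 -0.9] M [-0.02  0.05 -0.02] w 0.998 q [-0.16, 0.28, 0.31, 1.79, -0.1, 1.08, 1.9]
dp cm [-12.56  29.52   3.65] ang [ 0.1  0.3 55.6]
```

View pics/a3.png

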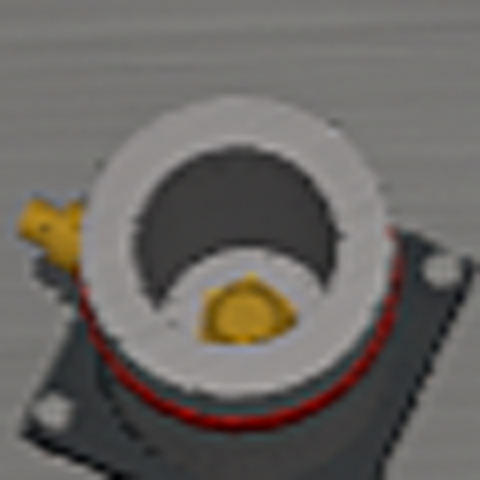

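The bore with the brass nut at (248,312) in the crop; part of the hex is hidden by the near rim. I fit its yaw by model silhouette.

```bash
cat > nut.py <<'E'
from h import *
from scipy.optimize import differential_evolution as DE
def fit(im,c0=(.6275,.0626)):
    B=(294,104,346,156);S=8
    x0,y0,x1,y1=B
    c=cv2.resize(im[y0:y1,x0:x1],None,fx=S,fy=S,interpolation=cv2.INTER_CUBIC)
    h,s,v=hsv(c);brass=((h>12)&(h<35)&(s>110)&(v>60));brass[:, :9*S]=False
    P=lambda X:((proj("top",X)-[x0,y0])+.5)*S-.5
    circ=lambda x,y,r,z:np.array([P([x+r*np.cos(a),y+r*np.sin(a),z]) for a in np.linspace(0,2*np.pi,60)]).astype(np.int32)
    def mask(polys):
        m=np.zeros(brass.shape,np.uint8)
        for p in polys: cv2.fillConvexPoly(m,p.astype(np.int32),1)
        return m>0
    def model(x,y,yaw):
        hx=lambda z:[P([x+.01732*np.cos(a),y+.01732*np.sin(a),z]) for a in np.radians(yaw+30+60*np.arange(6))]
        m=mask([cv2.convexHull(np.array(hx(.02)+hx(.036),np.float32))[:,0],])
        return m&mask([circ(x,y,.031,.12)])
    def cost(p):
        m=model(*p);return -(m&brass).sum()/(m|brass).sum()
    r=DE(cost,[(c0[0]-.004,c0[0]+.004),(c0[1]-.004,c0[1]+.004),(-30,30)],seed=1,maxiter=25,popsize=10,tol=1e-4)
    print("brass px",brass.sum()/64,"fit",np.round(r.x,4),"IoU",round(-r.fun,3))
    print("yaw scan",[(a,round(-min(cost((r.x[0]+dx,r.x[1]+dy,a)) for dx in(-.001,0,.001) for dy in(-.001,0,.001)),3)) for a in range(-30,30,5)])
    return r.x
E
python3 - <<'E'
from nut import *
im=cv2.imread("pics/top1.png")[:,:,::-1].copy()
fit(im)
# rim circle fit: bright annulus at z=.12
H,S,V=hsv(im);c=cv2.resize(V[100:160,290:350].astype(np.uint8),None,fx=8,fy=8,interpolation=cv2.INTER_CUBIC)
# radial scan for bore mouth edge, upper half
pts=[]
cx,cy=235,225
for a in np.radians(np.arange(-175,-4,5)):
    rs=np.arange(60,130);p=[c[int(cy+r*np.sin(a)),int(cx+r*np.cos(a))] for r in rs]
    g=np.gradient(np.array(p,float));r=rs[g.argmax()];pts.append(back("top",(290+(cx+r*np.cos(a)+.5)/8-.5,100+(cy+r*np.sin(a)+.5)/8-.5),.12)[:2])
P=np.array(pts);A=np.c_[2*P,np.ones(len(P))]
from scipy.optimize import least_squares
r=least_squares(lambda q:np.hypot(*(P-q[:2]).T)-q[2],[.627,.062,.031],loss="soft_l1",f_scale=.001);print("bore circle",np.round(r.x,4),"res",np.round(np.abs(r.fun).mean(),4))
blobs("cover bar",(V<60).astype(np.uint8),(355,140,410,190),.046)
blobs("cover y",((H>18)&(H<35)&(S>150)&(V>60)).astype(np.uint8),(355,130,410,195),.016)
E
```

```text
brass px 74.203125 fit [ 0.6275  0.0628 22.3881] IoU 0.943
yaw scan [(-30, np.float64(0.914)), (-25, np.float64(0.895)), (-20, np.float64(0.881)), (-15, np.float64(0.874)), (-10, np.float64(0.868)), (-5, np.float64(0.868)), (0, np.float64(0.874)), (5, np.float64(0.89)), (10, np.float64(0.904)), (15, np.float64(0.922)), (20, np.float64(0.936)), (25, np.float64(0.93))]
bore circle [0.6282 0.0626 0.0305] res 0.0004
cover bar c [ 559.2 -115.7] size [54.9 14.7] long yaw 6.3
cover bar c [ 553.  -156.5] size [129.4  14.3] long yaw -5.0
cover y c [ 561.3 -116. ] size [83.8 78.8] long yaw -2.6
```

```bash
python3 - <<'E'
from h import *
for cam,f,B in(("top","top0",(255,100,285,150)),("scene","scene0",(405,190,440,226))):
    im=cv2.imread(f"pics/{f}.png")[:,:,::-1].copy();x0,y0,x1,y1=B;S=8
    c=cv2.resize(im[y0:y1,x0:x1],None,fx=S,fy=S,interpolation=cv2.INTER_CUBIC);h,s,v=hsv(c);dark=(v<85)&~((h>3)&(h<20)&(s>140))
    P=lambda X:((proj(cam,X)-[x0,y0])+.5)*S-.5
    res=[]
    for hh in(.04,.045,.05):
     for yaw in(42,12):
      for dx in np.arange(-.006,.0061,.0015):
       for dy in np.arange(-.006,.0061,.0015):
        X=.6465+dx;Y=.1925+dy
        q=[P([X+.0245*np.cos(a),Y+.0245*np.sin(a),z]) for a in np.radians(yaw+30+60*np.arange(6)) for z in(0,hh)]
        m=np.zeros(dark.shape,np.uint8);cv2.fillConvexPoly(m,cv2.convexHull(np.array(q,np.float32))[:,0].astype(np.int32),1)
        # compare only in rows of the hex (below upper rim)
        top=int(P([X,Y,hh])[1]);a=m[top:]>0;b=dark[top:];res.append(((a&b).sum()/(a|b).sum(),hh,yaw,round(X,4),round(Y,4)))
    for yaw in(42,12): print(cam,max(r for r in res if r[2]==yaw))
    cv2.imwrite(f"pics/s_{cam}.png",c[:,:,::-1])
E
python3 -c "
import cv2,numpy as np
a=cv2.imread('pics/s_top.png');b=cv2.imread('pics/s_scene.png')
h=max(a.shape[0],b.shape[0]);p=lambda x:cv2.copyMakeBorder(x,0,h-x.shape[0],0,10,0)
cv2.imwrite('pics/s.png',np.hstack([p(a),p(b)]))"
```

```text
top (np.float64(0.9046538805251942), 0.05, 42, np.float64(0.6465), np.float64(0.1925))
top (np.float64(0.9554607747168228), 0.05, 12, np.float64(0.6465), np.float64(0.1925))
scene (np.float64(0.6478722998971389), 0.05, 42, np.float64(0.6525), np.float64(0.1955))
scene (np.float64(0.6745551833645104), 0.045, 12, np.float64(0.6525), np.float64(0.1955))
```

View pics/s.png

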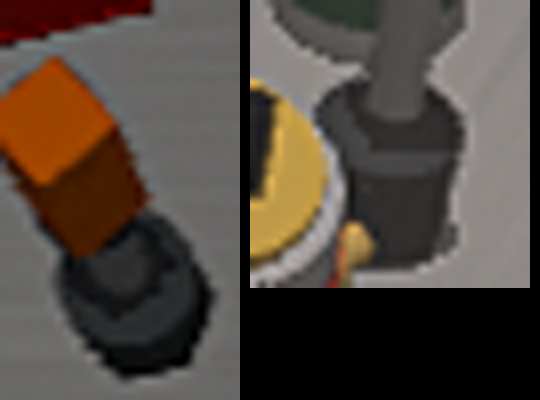

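Call:
{"name": "servo_tool", "arguments": {
  "plan": [
    {"dp": [-1.5,3.7,0],"angular": [0,0,-5]},
    {"dp": [-3,7.4,0],"angular": [0,0,-10]},
    {"dp": [-4.5,11,0],"angular": [0,0,-15]},
    {"dp": [-6,14.7,0],"angular": [0,0,-20]},
    {"dp": [-7.5,18.3,0],"angular": [0,0,-25]},
    {"dp": [-9,22,0],"angular": [0,0,-30]},
    {"dp": [-10.5,25.5,0],"angular": [0,0,-34.4]},
    {"dp": [-11,27,0],"angular": [0,0,-34.4]}
  ]
}}

```text
t: 8.77
eef_pos: [0.6341, 0.1719, 0.4327]
tcp_rot: [0.0, -0.363, 0.932, 0.001]
ft_force: [-0.4, 0.9, -0.5]
width: 1.002
```

```bash
python3 -c "
from h import *
go([.6468,.1928,.385],222)"
```

```text
t8.77 pos [0.6341 0.1719 0.4327] zax [-0.001  0.003 -1.   ] yaw(x axis) -137.4 F [-0.4  0.9 -0.5] M [0.06 0.02 0.  ] w 1.002 q [-0.43, 0.42, 0.09, 1.57, -0.05, 1.14, 1.99]
dp cm [-2.34  0.67  4.78] ang [0.1 0.1 0.6]
```

```bash
python3 - <<'E'
from h import *
im=cv2.imread("pics/scene0.png")[:,:,::-1]
print(im[190:226,405:440].mean(2).astype(int)[8:36:1,10:30])
# rendering-based: predicted pixel corners
for yaw in(12,42):
    print(yaw,[np.round(proj("scene",[.6465+.0245*np.cos(a),.1925+.0245*np.sin(a),.05])-[415,198],1).tolist() for a in np.radians(yaw+30+60*np.arange(6))])
    print(yaw,[np.round(proj("scene",[.6465+.0245*np.cos(a),.1925+.0245*np.sin(a),0])-[415,198],1).tolist() for a in np.radians(yaw+30+60*np.arange(6))])
E
```

```text
[[147 149 153 146  74  64  74  76  77  79  76  73  96 148 141 140 138 138
  140 140]
 [143 145 142  97  99  68  75  77  78  79  76  80 134 148 142 138 138 140
  142 138]
 [140  89  48  51  43  71  76  76  78  80  75  75 107 149 144 139 140 142
  139 136]
 [ 48  55  37  39  49  74  76  78  78  79  78  69  37  94 147 145 142 141
  137 133]
 [ 58  62  42  44  58  76  76  77  78  80  77  63  36  35  69 150 147 139
  136 133]
 [ 64  64  45  44  59  76  77  79  80  80  79  64  41  40  44  95 150 140
  135 136]
 [ 63  66  66  43  45  53  71  81  82  81  76  50  46  45  40  43 101 141
  137 138]
 [ 63  66  66  45  44  45  45  52  53  52  44  47  47  47  43  46  95 145
  139 138]
 [ 59  65  68  67  47  46  48  48  47  48  47  48  47  48  45  38  57 148
  140 139]
 [ 60  62  68  70  70  46  48  47  48  48  48  48  48  46  45  42  74 148
  140 138]
 [106  58  66  70  69  46  48  48  49  48  48  48  47  47  45  43  78 147
  139 139]
 [160  55  64  67  68  71  72  71  71  69  69  69  68  68  63  64 123 145
  140 139]
 [160  61  57  67  70  69  70  71  70  70  68  68  66  66  47  50 123 142
  140 
[... 916 characters left out ...]
 148 141 137
  135 137]
 [ 71 113 110  89  71  41  39  42  42  41  42  53  71 153 145 141 139 138
  137 137]
 [ 70 102  85  65  63  62  64  65  74  72  91 154 148 143 140 137 138 137
  139 139]
 [ 53  91 106 152 150 149 149 149 150 147 145 142 140 137 138 137 136 138
  138 140]
 [ 67  77  96 145 140 138 139 140 139 139 139 139 138 135 138 137 136 137
  139 140]]
12 [[15.1, 3.5], [7.7, -1.6], [-1.6, -0.4], [-3.7, 5.9], [3.7, 11.1], [13.2, 9.9]]
12 [[12.3, 17.5], [5.2, 12.4], [-3.9, 13.6], [-6.0, 19.9], [1.2, 25.2], [10.4, 24.0]]
42 [[12.2, 0.4], [2.7, -1.9], [-3.9, 2.4], [-0.9, 9.1], [8.9, 11.4], [15.5, 7.0]]
42 [[9.6, 14.4], [0.3, 12.2], [-6.2, 16.5], [-3.3, 23.2], [6.2, 25.5], [12.7, 21.0]]
```

Both views agree on socket x = 12° (mod 60): the near top edge in the scene view is horizontal, and the top view has a flat lower edge. The nut is at about 22°, so a +10° turn is needed. Grasping the handle.

Call:
{"name": "servo_tool", "arguments": {
  "plan": [
    {"dp": [-2.3,0.7,1],"angular": [0,0,0.6]},
    {"dp": [-2.3,0.7,2],"angular": [0,0,0.6]},
    {"dp": [-2.3,0.7,4],"angular": [0,0,0.6]},
    {"dp": [-2.3,0.7,4.8],"angular": [0,0,0.6]},
    {"dp": [-2.3,0.7,4.8],"angular": [0,0,0.6]},
    {"dp": [-2.3,0.7,4.8],"angular": [0,0,0.6]}
  ]
}}

```text
t: 9.27
eef_pos: [0.6468, 0.185, 0.3866]
tcp_rot: [0.0, -0.353, 0.936, -0.001]
ft_force: [-0.1, -0.5, 0.3]
width: 1.001
```

```bash
python3 -c "
from h import *
go([.6467,.1927,.312],222)"
```

```text
t9.27 pos [0.6468 0.185  0.3866] zax [ 0.001 -0.001 -1.   ] yaw(x axis) -138.6 F [-0.1 -0.5  0.3] M [ 0.01 -0.02 -0.03] w 1.001 q [-0.44, 0.49, 0.09, 1.58, -0.05, 1.07, 1.96]
dp cm [-0.5   0.59  7.46] ang [-0.1  0.  -0.6]
```

Call:
{"name": "servo_tool", "arguments": {
  "plan": [
    {"dp": [-0.5,0.6,0],"angular": [0,0,-0.6]},
    {"dp": [-0.5,0.6,2.5],"angular": [0,0,-0.6]},
    {"dp": [-0.5,0.6,5],"angular": [0,0,-0.6]},
    {"dp": [-0.5,0.6,7.4],"angular": [0,0,-0.6]},
    {"dp": [-0.5,0.6,7.4],"angular": [0,0,-0.6]},
    {"dp": [-0.5,0.6,7.4],"angular": [0,0,-0.6]}
  ]
}}

```text
t: 9.77
eef_pos: [0.647, 0.1941, 0.3139]
tcp_rot: [0.001, -0.359, 0.933, -0.0]
ft_force: [0.7, -0.5, -0.2]
width: 0.999
```

```bash
python3 -c "
from h import *
go([.6467,.1927,.312],222)"
```

```text
t9.77 pos [0.647  0.1941 0.3139] zax [ 0.002  0.    -1.   ] yaw(x axis) -137.9 F [ 0.7 -0.5 -0.2] M [-0.03  0.03 -0.04] w 0.999 q [-0.44, 0.56, 0.08, 1.64, -0.05, 0.94, 1.96]
dp cm [ 0.11 -0.09  0.19] ang [-0.1  0.1  0.1]
```

Call:
{"name": "servo_tool", "arguments": {
  "plan": [
    {"dp": [0,0,0],"angular": [0,0,0]},
    {"dp": [0,0,0],"angular": [0,0,0]},
    {"dp": [0,0,0],"angular": [0,0,0]},
    {"dp": [0,0,0],"angular": [0,0,0]},
    {"dp": [0,0,0],"angular": [0,0,0]},
    {"dp": [0,0,0],"angular": [0,0,0]},
    {"dp": [0,0,0],"angular": [0,0,0]},
    {"dp": [0,0,0],"angular": [0,0,0]}
  ],
  "claw": 1,
  "force": 80
}}

```text
t: 10.43
eef_pos: [0.6477, 0.194, 0.3152]
tcp_rot: [0.003, -0.359, 0.934, -0.0]
ft_force: [-0.9, 0.1, 5.7]
width: 0.344
```

Call:
{"name": "servo_tool", "arguments": {
  "plan": [
    {"dp": [0,0,-2],"angular": [0,0,0]},
    {"dp": [0,0,-5],"angular": [0,0,0]},
    {"dp": [0,0,-8],"angular": [0,0,0]},
    {"dp": [0,0,-11],"angular": [0,0,0]},
    {"dp": [0,0,-14.5],"angular": [0,0,0]},
    {"dp": [0,0,-15],"angular": [0,0,0]},
    {"dp": [0,0,-15],"angular": [0,0,0]},
    {"dp": [0,0,-15],"angular": [0,0,0]}
  ]
}}

```text
t: 11.1
eef_pos: [0.6461, 0.1937, 0.4623]
tcp_rot: [0.001, -0.359, 0.933, -0.0]
ft_force: [-0.5, -0.2, -3.8]
width: 0.344
```

```bash
python3 -c "
from h import *
go([.6277,.0627,.463],232)"
```

```text
t11.10 pos [0.6461 0.1937 0.4623] zax [ 0.001 -0.    -1.   ] yaw(x axis) -138.0 F [-0.5 -0.2 -3.8] M [-0.01  0.06 -0.04] w 0.344 q [-0.45, 0.43, 0.1, 1.49, -0.04, 1.21, 1.96]
dp cm [10.14 -8.5  -0.07] ang [ -0.1   0.  -10. ]
```

Call:
{"name": "servo_tool", "arguments": {
  "plan": [
    {"dp": [2,-1.7,0],"angular": [0,0,-2]},
    {"dp": [4,-3.4,0],"angular": [0,0,-4]},
    {"dp": [6,-5.1,0],"angular": [0,0,-6]},
    {"dp": [8,-6.8,0],"angular": [0,0,-8]},
    {"dp": [10.1,-8.5,0],"angular": [0,0,-10]},
    {"dp": [10.1,-8.5,0],"angular": [0,0,-10]},
    {"dp": [10.1,-8.5,0],"angular": [0,0,-10]},
    {"dp": [10.1,-8.5,0],"angular": [0,0,-10]}
  ]
}}

```text
t: 11.77
eef_pos: [0.628, 0.0634, 0.4615]
tcp_rot: [-0.0, -0.439, 0.899, 0.0]
ft_force: [0.5, 0.5, -3.5]
width: 0.342
```

```bash
python3 -c "
from h import *
go([.6277,.0627,.463],232)
a=bot.capture('scene')[100:270,320:470];b=bot.capture('top')[60:210,230:380]
print([ (n,np.round(d['at'],1),round(d['confidence'],2),np.round(back(n,d['at'],.148)[:2],4)) for n in CM for d in bot.pinpoint(n,'socket_mouth')[:2]])
cv2.imwrite('pics/a4.png',np.hstack([cv2.resize(a,(400,453)),cv2.resize(b,(400,453))])[:,:,::-1])"
```

```text
t11.77 pos [0.628  0.0634 0.4615] zax [-0.     0.001 -1.   ] yaw(x axis) -128.0 F [ 0.5  0.5 -3.5] M [ 0.   -0.05  0.01] w 0.342 q [-0.27, 0.36, 0.1, 1.6, -0.04, 1.18, 2.31]
dp cm [ 0.08 -0.02 -0.15] ang [0. 0. 0.]
[('scene', array([396.1, 201.6]), 0.59, array([0.6298, 0.0654]))]
```

View pics/a4.png

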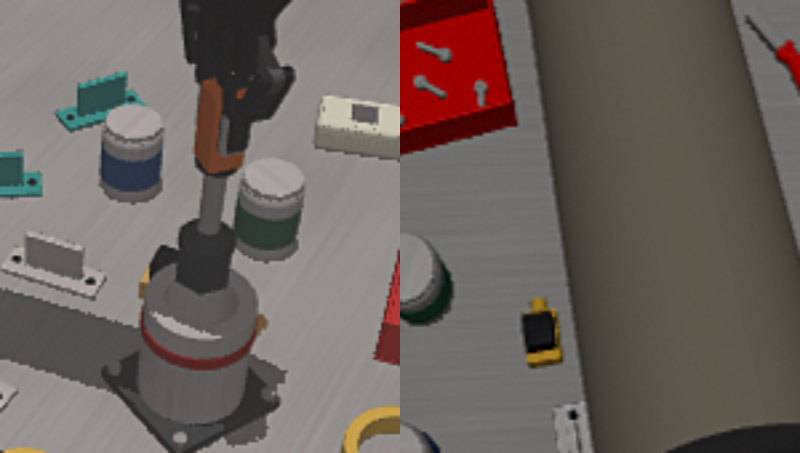

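The socket hangs vertical over the bore (205,265). Lower towards the nut, then slowly over it.

Call:
{"name": "servo_tool", "arguments": {
  "plan": [
    {"dp": [0.1,0,2],"angular": [0,0,0]},
    {"dp": [0.1,0,4],"angular": [0,0,0]},
    {"dp": [0.1,0,6],"angular": [0,0,0]},
    {"dp": [0.1,0,8],"angular": [0,0,0]},
    {"dp": [0.1,0,9.6],"angular": [0,0,0]},
    {"dp": [0.1,0,9.6],"angular": [0,0,0]},
    {"dp": [0.1,0,9.6],"angular": [0,0,0]}
  ]
}}

```text
t: 12.55
eef_pos: [0.628, 0.0629, 0.367]
tcp_rot: [0.001, -0.439, 0.898, -0.0]
ft_force: [-0.0, 0.3, -2.8]
width: 0.343
```

Call:
{"name": "servo_tool", "arguments": {
  "plan": [
    {"dp": [0,0,0.3],"angular": [0,0,0]},
    {"dp": [0,0,0.6],"angular": [0,0,0]},
    {"dp": [0,0,0.9],"angular": [0,0,0]},
    {"dp": [0,0,1.2],"angular": [0,0,0]},
    {"dp": [0,0,1.5],"angular": [0,0,0]},
    {"dp": [0,0,1.5],"angular": [0,0,0]}
  ]
}}

```text
t: 13.05
eef_pos: [0.628, 0.0622, 0.3521]
tcp_rot: [0.001, -0.439, 0.899, -0.0]
ft_force: [-0.0, 0.9, -3.2]
width: 0.345
```

```bash
python3 -c "
from h import *
show()"
```

```text
t13.05 pos [0.628  0.0622 0.3521] zax [ 0.003  0.    -1.   ] yaw(x axis) -128.0 F [-0.   0.9 -3.2] M [-0.03  0.08  0.01] w 0.345 q [-0.26, 0.46, 0.09, 1.72, -0.05, 0.96, 2.32]
```

Call:
{"name": "servo_tool", "arguments": {
  "plan": [
    {"dp": [0,0,0.2],"angular": [0,0,0]},
    {"dp": [0,0,0.4],"angular": [0,0,0]},
    {"dp": [0,0,0.5],"angular": [0,0,0]},
    {"dp": [0,0,0.5],"angular": [0,0,0]}
  ]
}}

```text
t: 13.38
eef_pos: [0.6282, 0.0623, 0.3474]
tcp_rot: [0.001, -0.439, 0.899, -0.0]
ft_force: [0.6, 0.4, -3.4]
width: 0.345
```

```bash
python3 -c "
from h import *
show()"
```

```text
t13.38 pos [0.6282 0.0623 0.3474] zax [ 0.003  0.    -1.   ] yaw(x axis) -128.0 F [ 0.6  0.4 -3.4] M [ 0.05 -0.01  0.05] w 0.345 q [-0.26, 0.46, 0.09, 1.73, -0.05, 0.95, 2.32]
```

Past the hex top without force, so it is engaged. Go down to the floor.

Call:
{"name": "servo_tool", "arguments": {
  "plan": [
    {"dp": [0,0,0.3],"angular": [0,0,0]},
    {"dp": [0,0,0.6],"angular": [0,0,0]},
    {"dp": [0,0,0.9],"angular": [0,0,0]},
    {"dp": [0,0,1.1],"angular": [0,0,0]},
    {"dp": [0,0,1.1],"angular": [0,0,0]}
  ]
}}

```text
t: 13.8
eef_pos: [0.6281, 0.0623, 0.336]
tcp_rot: [0.001, -0.439, 0.899, -0.0]
ft_force: [0.4, 0.4, -3.7]
width: 0.34
```

Call:
{"name": "servo_tool", "arguments": {
  "plan": [
    {"dp": [0,0,0],"angular": [0,0,6]},
    {"dp": [0,0,0],"angular": [0,0,12]},
    {"dp": [0,0,0],"angular": [0,0,18]},
    {"dp": [0,0,0],"angular": [0,0,24]},
    {"dp": [0,0,0],"angular": [0,0,30]},
    {"dp": [0,0,0],"angular": [0,0,36]},
    {"dp": [0,0,0],"angular": [0,0,40]},
    {"dp": [0,0,0],"angular": [0,0,40]}
  ]
}}

```text
t: 14.47
eef_pos: [0.6284, 0.0629, 0.3367]
tcp_rot: [0.002, -0.104, 0.995, 0.0]
ft_force: [1.2, 1.7, -3.3]
width: 0.345
```

```bash
python3 -c "
from h import *
show()"
```

```text
t14.47 pos [0.6284 0.0629 0.3367] zax [ 0.004  0.001 -1.   ] yaw(x axis) -168.1 F [ 1.2  1.7 -3.3] M [ 0.41 -0.17 -0.06] w 0.345 q [-0.38, 0.48, 0.25, 1.74, -0.14, 0.93, 1.7]
```

Call:
{"name": "servo_tool", "arguments": {
  "plan": [
    {"dp": [0,0,0],"angular": [0,0,6]},
    {"dp": [0,0,0],"angular": [0,0,12]},
    {"dp": [0,0,0],"angular": [0,0,18]},
    {"dp": [0,0,0],"angular": [0,0,24]},
    {"dp": [0,0,0],"angular": [0,0,30]},
    {"dp": [0,0,0],"angular": [0,0,36]},
    {"dp": [0,0,0],"angular": [0,0,40]},
    {"dp": [0,0,0],"angular": [0,0,40]}
  ]
}}

```text
t: 15.13
eef_pos: [0.6284, 0.0628, 0.3367]
tcp_rot: [0.002, 0.241, 0.97, 0.001]
ft_force: [1.0, 1.5, -4.1]
width: 0.345
```

Call:
{"name": "servo_tool", "arguments": {
  "plan": [
    {"dp": [0,0,0],"angular": [0,0,6]},
    {"dp": [0,0,0],"angular": [0,0,12]},
    {"dp": [0,0,0],"angular": [0,0,18]},
    {"dp": [0,0,0],"angular": [0,0,24]},
    {"dp": [0,0,0],"angular": [0,0,30]},
    {"dp": [0,0,0],"angular": [0,0,36]},
    {"dp": [0,0,0],"angular": [0,0,40]},
    {"dp": [0,0,0],"angular": [0,0,40]}
  ]
}}

```text
t: 15.8
eef_pos: [0.6284, 0.0626, 0.3367]
tcp_rot: [0.001, 0.558, 0.83, 0.001]
ft_force: [-0.1, 0.9, -3.9]
width: 0.34
```

```bash
python3 -c "
from h import *
show()"
```

```text
t15.80 pos [0.6284 0.0626 0.3367] zax [ 0.004  0.    -1.   ] yaw(x axis) 112.1 F [-0.1  0.9 -3.9] M [ 0.26 -0.19 -0.01] w 0.34 q [-0.62, 0.53, 0.59, 1.76, -0.36, 0.95, 0.5]
```

Call:
{"name": "servo_tool", "arguments": {
  "plan": [
    {"dp": [0,0,0],"angular": [0,0,5]},
    {"dp": [0,0,0],"angular": [0,0,10]},
    {"dp": [0,0,0],"angular": [0,0,15]},
    {"dp": [0,0,0],"angular": [0,0,20]},
    {"dp": [0,0,0],"angular": [0,0,20]}
  ]
}}

```text
t: 16.22
eef_pos: [0.6284, 0.0625, 0.3367]
tcp_rot: [0.001, 0.694, 0.72, 0.001]
ft_force: [0.3, 0.9, -2.8]
width: 0.34
```

```bash
python3 -c "
from h import *
show()"
```

```text
t16.22 pos [0.6284 0.0625 0.3367] zax [ 0.003  0.001 -1.   ] yaw(x axis) 92.1 F [ 0.3  0.9 -2.8] M [ 0.25 -0.08 -0.05] w 0.34 q [-0.68, 0.56, 0.68, 1.76, -0.42, 0.97, 0.2]
```

Call:
{"name": "servo_tool", "arguments": {
  "plan": [
    {"dp": [0,0,0],"angular": [0,0,4]},
    {"dp": [0,0,0],"angular": [0,0,8]},
    {"dp": [0,0,0],"angular": [0,0,12]},
    {"dp": [0,0,0],"angular": [0,0,12]}
  ]
}}

```text
t: 16.55
eef_pos: [0.6283, 0.0624, 0.3367]
tcp_rot: [0.001, 0.765, 0.644, 0.001]
ft_force: [1.2, 0.6, -2.0]
width: 0.342
```

```bash
python3 -c "
from h import *
show()"
```

```text
t16.55 pos [0.6283 0.0624 0.3367] zax [ 0.003  0.001 -1.   ] yaw(x axis) 80.2 F [ 1.2  0.6 -2. ] M [ 0.23  0.03 -0.04] w 0.342 q [-0.72, 0.57, 0.74, 1.77, -0.45, 0.98, 0.03]
```

Call:
{"name": "servo_tool", "arguments": {
  "plan": [
    {"dp": [0,0,0],"angular": [0,0,4]},
    {"dp": [0,0,0],"angular": [0,0,8]},
    {"dp": [0,0,0],"angular": [0,0,12]},
    {"dp": [0,0,0],"angular": [0,0,12]}
  ]
}}

```text
t: 16.88
eef_pos: [0.6283, 0.0624, 0.3367]
tcp_rot: [0.001, 0.828, 0.561, 0.001]
ft_force: [0.6, 0.9, -1.8]
width: 0.339
```

```bash
python3 -c "
from h import *
show()"
```

```text
t16.88 pos [0.6283 0.0624 0.3367] zax [ 0.003  0.001 -1.   ] yaw(x axis) 68.2 F [ 0.6  0.9 -1.8] M [0.26 0.15 0.01] w 0.339 q [-0.75, 0.59, 0.79, 1.77, -0.49, 0.99, -0.14]
```

Call:
{"name": "servo_tool", "arguments": {
  "plan": [
    {"dp": [0,0,0],"angular": [0,0,4]},
    {"dp": [0,0,0],"angular": [0,0,8]},
    {"dp": [0,0,0],"angular": [0,0,12]},
    {"dp": [0,0,0],"angular": [0,0,12]}
  ]
}}

```text
t: 17.22
eef_pos: [0.6283, 0.0624, 0.3367]
tcp_rot: [0.0, 0.882, 0.471, 0.001]
ft_force: [-0.3, 1.7, -1.6]
width: 0.34
```

```bash
python3 -c "
from h import *
show()"
```

```text
t17.22 pos [0.6283 0.0624 0.3367] zax [ 0.003  0.001 -1.   ] yaw(x axis) 56.2 F [-0.3  1.7 -1.6] M [ 0.32  0.17 -0.04] w 0.34 q [-0.78, 0.61, 0.84, 1.77, -0.53, 1.0, -0.32]
```

Call:
{"name": "servo_tool", "arguments": {
  "plan": [
    {"dp": [0,0,0],"angular": [0,0,4]},
    {"dp": [0,0,0],"angular": [0,0,8]},
    {"dp": [0,0,0],"angular": [0,0,10]},
    {"dp": [0,0,0],"angular": [0,0,10]}
  ]
}}

```text
t: 17.55
eef_pos: [0.6282, 0.0624, 0.3367]
tcp_rot: [0.0, 0.919, 0.393, 0.001]
ft_force: [-0.9, 1.9, -1.7]
width: 0.343
```

```bash
python3 -c "
from h import *
show()"
```

```text
t17.55 pos [0.6282 0.0624 0.3367] zax [ 0.003  0.001 -1.   ] yaw(x axis) 46.3 F [-0.9  1.9 -1.7] M [0.38 0.31 0.03] w 0.343 q [-0.81, 0.63, 0.89, 1.77, -0.57, 1.01, -0.46]
```

Call:
{"name": "servo_tool", "arguments": {
  "plan": [
    {"dp": [0,0,0],"angular": [0,0,3]},
    {"dp": [0,0,0],"angular": [0,0,6]},
    {"dp": [0,0,0],"angular": [0,0,8]},
    {"dp": [0,0,0],"angular": [0,0,8]}
  ]
}}

```text
t: 17.88
eef_pos: [0.6282, 0.0625, 0.3366]
tcp_rot: [0.0, 0.945, 0.328, 0.001]
ft_force: [-1.6, 1.6, -1.1]
width: 0.339
```

```bash
python3 -c "
from h import *
show()"
```

```text
t17.88 pos [0.6282 0.0625 0.3366] zax [ 0.003  0.001 -1.   ] yaw(x axis) 38.3 F [-1.6  1.6 -1.1] M [0.45 0.42 0.16] w 0.339 q [-0.82, 0.65, 0.92, 1.77, -0.6, 1.03, -0.58]
```

Call:
{"name": "servo_tool", "arguments": {
  "plan": [
    {"dp": [0,0,0],"angular": [0,0,3]},
    {"dp": [0,0,0],"angular": [0,0,6]},
    {"dp": [0,0,0],"angular": [0,0,8]},
    {"dp": [0,0,0],"angular": [0,0,8]}
  ]
}}

```text
t: 18.22
eef_pos: [0.6282, 0.0627, 0.3366]
tcp_rot: [0.0, 0.965, 0.262, 0.001]
ft_force: [-1.3, 1.3, -1.3]
width: 0.342
```

```bash
python3 -c "
from h import *
show()
a=bot.capture('scene')[130:250,340:460];b=bot.capture('top')[60:210,230:380]
cv2.imwrite('pics/a5.png',np.hstack([cv2.resize(a,(450,450)),cv2.resize(b,(340,450))])[:,:,::-1])"
```

```text
t18.22 pos [0.6282 0.0627 0.3366] zax [ 0.002  0.    -1.   ] yaw(x axis) 30.4 F [-1.3  1.3 -1.3] M [0.31 0.57 1.09] w 0.342 q [-0.84, 0.66, 0.96, 1.77, -0.63, 1.04, -0.69]
```

View pics/a5.png

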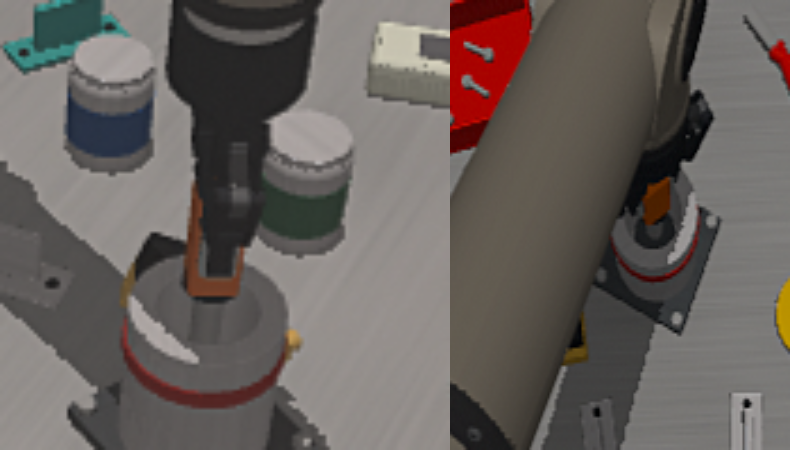

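The socket is right down (handle low over the rim), and Mz jumped to 1.1 N m at yaw 30°, which is the stop. A little more to confirm.

Call:
{"name": "servo_tool", "arguments": {
  "plan": [
    {"dp": [0,0,0],"angular": [0,0,1]},
    {"dp": [0,0,0],"angular": [0,0,2]},
    {"dp": [0,0,0],"angular": [0,0,3]},
    {"dp": [0,0,0],"angular": [0,0,3]}
  ]
}}

```text
t: 18.65
eef_pos: [0.6281, 0.0623, 0.3366]
tcp_rot: [-0.0, 0.973, 0.233, 0.002]
ft_force: [-2.7, 1.9, -1.4]
width: 0.342
```

```bash
python3 -c "
from h import *
show()"
```

```text
t18.65 pos [0.6281 0.0623 0.3366] zax [ 0.003  0.001 -1.   ] yaw(x axis) 26.9 F [-2.7  1.9 -1.4] M [ 0.74  0.73 -0.13] w 0.342 q [-0.85, 0.67, 0.97, 1.78, -0.64, 1.04, -0.74]
```

Call:
{"name": "servo_tool", "arguments": {
  "plan": [
    {"dp": [0,0,0],"angular": [0,0,0]},
    {"dp": [0,0,0],"angular": [0,0,0]},
    {"dp": [0,0,0],"angular": [0,0,0]},
    {"dp": [0,0,0],"angular": [0,0,0]}
  ],
  "force": 120,
  "claw": 1
}}

```text
t: 18.98
eef_pos: [0.6282, 0.0623, 0.3367]
tcp_rot: [-0.0, 0.972, 0.234, 0.002]
ft_force: [-2.4, 2.3, -0.7]
width: 0.339
```

```bash
python3 -c "
from h import *
show()"
```

```text
t18.98 pos [0.6282 0.0623 0.3367] zax [ 0.003  0.001 -1.   ] yaw(x axis) 27.0 F [-2.4  2.3 -0.7] M [ 0.91  0.92 -0.09] w 0.339 q [-0.85, 0.67, 0.97, 1.77, -0.64, 1.04, -0.74]
```

Call:
{"name": "servo_tool", "arguments": {
  "plan": [
    {"dp": [0,0,0],"angular": [0,0,1]},
    {"dp": [0,0,0],"angular": [0,0,2]},
    {"dp": [0,0,0],"angular": [0,0,2]}
  ]
}}

```text
t: 19.23
eef_pos: [0.6283, 0.0628, 0.3367]
tcp_rot: [0.0, 0.976, 0.218, 0.001]
ft_force: [-3.3, 1.9, 1.3]
width: 0.34
```

```bash
python3 -c "
from h import *
show()"
```

```text
t19.23 pos [0.6283 0.0628 0.3367] zax [ 0.003 -0.    -1.   ] yaw(x axis) 25.2 F [-3.3  1.9  1.3] M [0.67 1.07 1.58] w 0.34 q [-0.85, 0.68, 0.98, 1.77, -0.64, 1.05, -0.77]
```

Torque 1.6 N m without turning further, so the nut is at its stop (the earlier dip was the handle slipping at 80 N). Back off within the slack, then lift.

Call:
{"name": "servo_tool", "arguments": {
  "plan": [
    {"dp": [0,0,0],"angular": [0,0,-2]},
    {"dp": [0,0,0],"angular": [0,0,-4]},
    {"dp": [0,0,0],"angular": [0,0,-6]},
    {"dp": [0,0,0],"angular": [0,0,-6]},
    {"dp": [0,0,-0.5],"angular": [0,0,-6]},
    {"dp": [0,0,-1.5],"angular": [0,0,-6]},
    {"dp": [0,0,-2.5],"angular": [0,0,-6]},
    {"dp": [0,0,-2.5],"angular": [0,0,-6]}
  ]
}}

```text
t: 19.9
eef_pos: [0.629, 0.0613, 0.3629]
tcp_rot: [0.002, 0.964, 0.266, 0.003]
ft_force: [1.2, -0.5, -2.4]
width: 0.339
```

```bash
python3 - <<'E'
from h import *
show()
im=cv2.imread("pics/top0.png")[:,:,::-1].copy();c=im[120:235,205:260]
c=cv2.resize(c,None,fx=8,fy=8,interpolation=cv2.INTER_CUBIC).mean(2)
from scipy.optimize import least_squares
for nm,(u,v) in {"green top":(234,151),"blue top":(229,212)}.items():
    P=[]
    for a in np.radians(np.arange(0,360,6)):
        rs=np.arange(9,19,.125);
        val=[c[int((v+r*np.sin(a)-120+.5)*8),int((u+r*np.cos(a)-205+.5)*8)] for r in rs]
        g=np.gradient(cv2.GaussianBlur(np.array(val,np.float32)[None],(15,1),0)[0]);r=rs[g.argmin()]
        P.append(back("top",(u+r*np.cos(a),v+r*np.sin(a)),.085)[:2])
    P=np.array(P);q=least_squares(lambda q:np.hypot(*(P-q[:2]).T)-q[2],[*P.mean(0),.032],loss="soft_l1",f_scale=.0007);print(nm,np.round(q.x,4))
E
```

```text
t19.90 pos [0.629  0.0613 0.3629] zax [ 0.007 -0.001 -1.   ] yaw(x axis) 30.9 F [ 1.2 -0.5 -2.4] M [-0.06 -0.16 -0.04] w 0.339 q [-0.86, 0.64, 0.98, 1.75, -0.6, 1.08, -0.7]
green top [0.5968 0.2835 0.0323]
blue top [0.4405 0.2948 0.0292]
```

Call:
{"name": "servo_tool", "arguments": {
  "plan": [
    {"dp": [0,0,-2.5],"angular": [0,0,0]},
    {"dp": [0,0,-5],"angular": [0,0,0]},
    {"dp": [0,0,-7.5],"angular": [0,0,0]},
    {"dp": [0,0,-10],"angular": [0,0,0]},
    {"dp": [0,0,-11],"angular": [0,0,0]},
    {"dp": [0,0,-11],"angular": [0,0,0]},
    {"dp": [0,0,-11],"angular": [0,0,0]}
  ]
}}

```text
t: 20.48
eef_pos: [0.6278, 0.0618, 0.4715]
tcp_rot: [0.0, 0.964, 0.267, 0.002]
ft_force: [-0.4, -0.3, -3.5]
width: 0.332
```

```bash
python3 - <<'E'
from h import *
go([.519,.291,.473],30)
from scipy.optimize import minimize
im=cv2.imread("pics/top0.png")[:,:,::-1].copy()
for nm,(x0,y0,x1,y1),g in(("green",(212,128,262,176),(.598,.285)),("blue",(208,190,256,236),(.440,.296))):
    S=8;c=cv2.resize(im[y0:y1,x0:x1],None,fx=S,fy=S,interpolation=cv2.INTER_CUBIC).astype(float).mean(2)
    P=lambda X:((proj("top",X)-[x0,y0])+.5)*S-.5
    # maximise mean radial brightness drop across the top rim circle (r=.032, z=.085)
    A=np.linspace(0,2*np.pi,90)
    def cost(p,zz=.085,R=.032):
        f=0
        for a in A:
            i=P([p[0]+(R-.003)*np.cos(a),p[1]+(R-.003)*np.sin(a),zz]);o=P([p[0]+(R+.003)*np.cos(a),p[1]+(R+.003)*np.sin(a),zz])
            f+=np.clip(c[int(i[1]),int(i[0])]-c[int(o[1]),int(o[0])],-60,60)
        return -f/90
    best=min((cost((g[0]+dx,g[1]+dy)),g[0]+dx,g[1]+dy) for dx in np.arange(-.006,.0061,.001) for dy in np.arange(-.006,.0061,.001));print(nm,np.round(best,4))
E
```

```text
t20.48 pos [0.6278 0.0618 0.4715] zax [ 0.005  0.001 -1.   ] yaw(x axis) 31.0 F [-0.4 -0.3 -3.5] M [ 0.03  0.1  -0.05] w 0.332 q [-0.92, 0.54, 1.08, 1.64, -0.49, 1.26, -0.78]
dp cm [  2.47 -25.25  -0.18] ang [ 0.1 -0.2  1. ]
green [-20.3148   0.604    0.289 ]
blue [-23.9037   0.438    0.292 ]
```

Call:
{"name": "servo_tool", "arguments": {
  "plan": [
    {"dp": [0.35,-3.4,0],"angular": [0,0,-7]},
    {"dp": [0.7,-6.8,0],"angular": [0,0,-14]},
    {"dp": [1.0,-10.2,0],"angular": [0,0,-21]},
    {"dp": [1.4,-13.6,0],"angular": [0,0,-28]},
    {"dp": [1.7,-17,0],"angular": [0,0,-35]},
    {"dp": [2.0,-20.4,0],"angular": [0,0,-42]},
    {"dp": [2.3,-23.5,0],"angular": [0,0,-49]},
    {"dp": [2.4,-24.8,0],"angular": [0,0,-50]}
  ]
}}

```text
t: 21.15
eef_pos: [0.5176, 0.2923, 0.4691]
tcp_rot: [-0.001, 0.756, 0.654, 0.0]
ft_force: [-0.1, 0.7, -3.7]
width: 0.334
```

Call:
{"name": "servo_tool", "arguments": {
  "plan": [
    {"dp": [0,0,0],"angular": [0,0,0]},
    {"dp": [0,0,0],"angular": [0,0,0]}
  ]
}}

```text
t: 21.32
eef_pos: [0.5199, 0.2876, 0.4698]
tcp_rot: [0.001, 0.76, 0.65, 0.0]
ft_force: [-0.2, -1.1, -2.8]
width: 0.334
```

```bash
python3 - <<'E'
from h import *
go([.520,.291,.40],81)
im=bot.capture("top");cv2.imwrite("pics/top2.png",im[:,:,::-1]);a=bot.capture("scene");cv2.imwrite("pics/scene2.png",a[:,:,::-1])
cv2.imwrite("pics/a6.png",np.hstack([cv2.resize(im[90:240,200:350],(400,400)),cv2.resize(a[90:240,320:470],(400,400))])[:,:,::-1])
E
```

```text
t21.32 pos [0.5199 0.2876 0.4698] zax [ 0.002 -0.001 -1.   ] yaw(x axis) 81.0 F [-0.2 -1.1 -2.8] M [-0.04  0.02  0.04] w 0.334 q [-1.28, 0.38, 0.89, 1.72, -0.32, 1.19, -0.46]
dp cm [ 0.34 -0.06  6.98] ang [0.1 0.1 0. ]
```

View pics/a6.png

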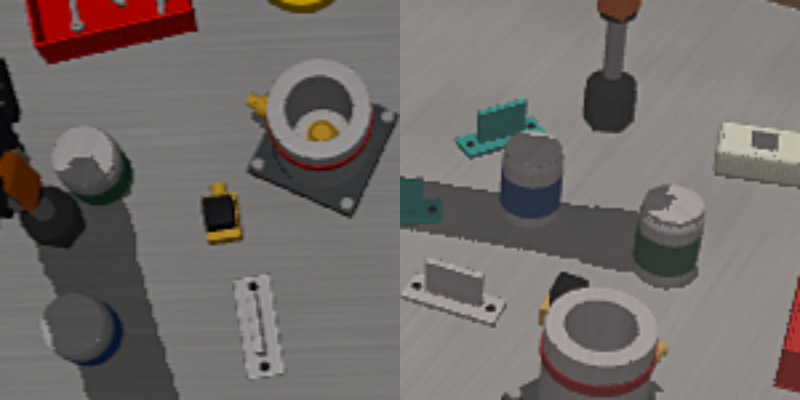

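Socket hangs between the tins (white-topped, at (90,160) and (80,325) in the left half); the nut shows in the bore. Lower, and check the nut.

Call:
{"name": "servo_tool", "arguments": {
  "plan": [
    {"dp": [0.3,0,3],"angular": [0,0,0]},
    {"dp": [0.3,0,6],"angular": [0,0,0]},
    {"dp": [0.3,0,9],"angular": [0,0,0]},
    {"dp": [0.3,0,12],"angular": [0,0,0]},
    {"dp": [0.3,0,13],"angular": [0,0,0]},
    {"dp": [0.3,0,13],"angular": [0,0,0]},
    {"dp": [0.3,0,13],"angular": [0,0,0]}
  ]
}}

```text
t: 22.0
eef_pos: [0.5223, 0.2892, 0.3421]
tcp_rot: [0.001, 0.761, 0.649, 0.002]
ft_force: [0.8, 1.0, -2.7]
width: 0.33
```

```bash
python3 - <<'E'
from nut import *
go([.520,.291,.316],81)
fit(cv2.imread("pics/top2.png")[:,:,::-1].copy())
z=bot.sense()["eef_pos"][2]-.315
im=bot.capture("top");a=bot.capture("scene")
for k,h in(("socket_mouth",z),("tin_a",0)):
  for n in CM:
    print(k,n,[(np.round(d["at"],1),round(d["confidence"],2),np.round(back(n,d["at"],h)[:2],4)) for d in bot.pinpoint(n,k)[:3]])
cv2.imwrite("pics/a7.png",np.hstack([cv2.resize(im[120:240,200:320],(400,400)),cv2.resize(a[110:210,345:445],(400,400))])[:,:,::-1])
E
```

```text
t22.00 pos [0.5223 0.2892 0.3421] zax [ 0.004 -0.    -1.   ] yaw(x axis) 80.9 F [ 0.8  1.  -2.7] M [ 0.04 -0.07  0.02] w 0.33 q [-1.19, 0.52, 0.79, 1.85, -0.45, 0.95, -0.36]
dp cm [ 0.14 -0.27  2.61] ang [ 0.2 -0.  -0.1]
brass px 74.375 fit [ 0.6275  0.0627 17.6796] IoU 0.948
yaw scan [(-30, np.float64(0.909)), (-25, np.float64(0.892)), (-20, np.float64(0.882)), (-15, np.float64(0.877)), (-10, np.float64(0.875)), (-5, np.float64(0.878)), (0, np.float64(0.892)), (5, np.float64(0.906)), (10, np.float64(0.925)), (15, np.float64(0.935)), (20, np.float64(0.93)), (25, np.float64(0.929))]
socket_mouth scene [(array([395.2, 175.9]), 0.7, array([0.5369, 0.2777]))]
socket_mouth top [(array([232.1, 179.2]), 0.62, array([0.5324, 0.2967])), (array([468.1, 207. ]), 0.22, array([ 0.4407, -0.3096]))]
tin_a scene [(array([366.6, 168.7]), 0.79, array([0.4414, 0.2934])), (array([415.7, 189.5]), 0.68, array([0.5979, 0.2854])), (array([328.8, 283.3]), 0.26, array([ 0.5618, -0.1079]))]
tin_a top [(array([232.9, 214.9]), 0.88, array([0.4416, 0.3003])), (array([239.6, 156.3]), 0.56, array([0.6008, 0.2835]))]
```

View pics/a7.png

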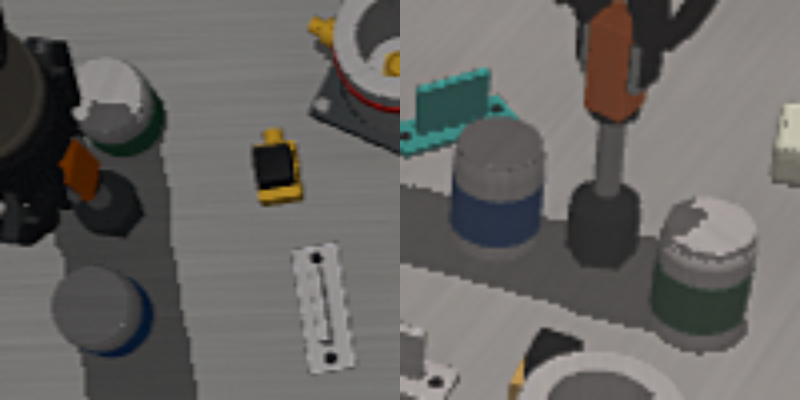

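```bash
python3 - <<'E'
from h import *
p=bot.sense()["eef_pos"]
for n,(x,y,s) in(("top",(200,120,400/120)),("scene",(345,110,4))):
    for h in(.19,.12,.05,0): 
        q=proj(n,[p[0],p[1],p[2]-.315+h]);print(n,h,np.round((q-[x,y])*s)+([0,0] if n=="top" else [400,0]))
E
```

```text
top 0.19 [ 47. 155.]
top 0.12 [ 75. 178.]
top 0.05 [ 99. 198.]
top 0 [115. 210.]
scene 0.19 [616.  12.]
scene 0.12 [606. 103.]
scene 0.05 [596. 188.]
scene 0 [589. 245.]
```

Call:
{"name": "servo_tool", "arguments": {
  "plan": [
    {"dp": [0.15,-0.3,0.5],"angular": [0,0,0]},
    {"dp": [0.15,-0.3,1.0],"angular": [0,0,0]},
    {"dp": [0.15,-0.3,1.6],"angular": [0,0,0]},
    {"dp": [0.15,-0.3,2.2],"angular": [0,0,0]},
    {"dp": [0.15,-0.3,2.6],"angular": [0,0,0]},
    {"dp": [0.15,-0.3,2.75],"angular": [0,0,0]},
    {"dp": [0.15,-0.3,2.75],"angular": [0,0,0]},
    {"dp": [0.15,-0.3,2.75],"angular": [0,0,0]}
  ]
}}

```text
t: 22.97
eef_pos: [0.5193, 0.2921, 0.3157]
tcp_rot: [-0.0, 0.76, 0.65, 0.002]
ft_force: [-4.6, -0.1, 17.1]
width: 0.336
```

```bash
python3 - <<'E'
from h import *
go([.520,.291,.315],81)
E
```

```text
t22.97 pos [0.5193 0.2921 0.3157] zax [ 0.003  0.002 -1.   ] yaw(x axis) 81.0 F [-4.6 -0.1 17.1] M [-0.52  2.12 -0.1 ] w 0.336 q [-1.17, 0.55, 0.77, 1.87, -0.48, 0.91, -0.34]
dp cm [-0.1   0.09  0.07] ang [ 0.1 -0.2  0. ]
```

Call:
{"name": "servo_tool", "arguments": {
  "plan": [
    {"dp": [0,0,-0.07],"angular": [0,0,0]},
    {"dp": [0,0,-0.1],"angular": [0,0,0]},
    {"dp": [0,0,-0.1],"angular": [0,0,0]}
  ]
}}

```text
t: 23.22
eef_pos: [0.519, 0.2921, 0.3158]
tcp_rot: [0.0, 0.76, 0.65, 0.001]
ft_force: [-3.4, -0.9, 10.3]
width: 0.336
```

Call:
{"name": "servo_tool", "arguments": {
  "plan": [
    {"dp": [0,0,0],"angular": [0,0,0]},
    {"dp": [0,0,0],"angular": [0,0,0]},
    {"dp": [0,0,0],"angular": [0,0,0]},
    {"dp": [0,0,0],"angular": [0,0,0]},
    {"dp": [0,0,0],"angular": [0,0,0]},
    {"dp": [0,0,0],"angular": [0,0,0]},
    {"dp": [0,0,0],"angular": [0,0,0]},
    {"dp": [0,0,-0.5],"angular": [0,0,0]}
  ],
  "claw": 0
}}

```text
t: 23.88
eef_pos: [0.5184, 0.292, 0.3193]
tcp_rot: [0.001, 0.76, 0.65, 0.001]
ft_force: [-0.2, -0.6, 0.4]
width: 1.0
```

Call:
{"name": "servo_tool", "arguments": {
  "plan": [
    {"dp": [0,0,-2],"angular": [0,0,0]},
    {"dp": [0,0,-5],"angular": [0,0,0]},
    {"dp": [0,0,-9],"angular": [0,0,0]},
    {"dp": [0,0,-12],"angular": [0,0,0]},
    {"dp": [0,0,-13],"angular": [0,0,0]},
    {"dp": [0,0,-13],"angular": [0,0,0]}
  ]
}}

```text
t: 24.38
eef_pos: [0.5193, 0.2918, 0.4532]
tcp_rot: [0.001, 0.76, 0.65, 0.004]
ft_force: [-0.1, 0.1, -0.3]
width: 0.998
```

```bash
python3 - <<'E'
from h import *
go([.561,-.116,.44],7)
go([.561,-.116,.44],187)
E
```

```text
t24.38 pos [0.5193 0.2918 0.4532] zax [ 0.008  0.004 -1.   ] yaw(x axis) 81.0 F [-0.1  0.1 -0.3] M [ 0.02  0.01 -0.05] w 0.998 q [-1.28, 0.4, 0.88, 1.74, -0.34, 1.15, -0.45]
dp cm [-39.64  10.48   1.18] ang [ 0.1 -0.5 74. ]
t24.38 pos [0.5193 0.2918 0.4532] zax [ 0.008  0.004 -1.   ] yaw(x axis) 81.0 F [-0.1  0.1 -0.3] M [ 0.02  0.01 -0.05] w 0.998 q [-1.28, 0.4, 0.88, 1.74, -0.34, 1.15, -0.45]
dp cm [-39.64  10.48   1.18] ang [   0.6    0.2 -106. ]
```

Call:
{"name": "servo_tool", "arguments": {
  "plan": [
    {"dp": [-2.5,0.6,0.2],"angular": [0,0,-7]},
    {"dp": [-5,1.3,0.3],"angular": [0,0,-14]},
    {"dp": [-7.5,2,0.4],"angular": [0,0,-21]},
    {"dp": [-10,2.6,0.5],"angular": [0,0,-28]},
    {"dp": [-12.5,3.3,0.6],"angular": [0,0,-35]},
    {"dp": [-15,4,0.6],"angular": [0,0,-42]},
    {"dp": [-17.5,4.6,0.6],"angular": [0,0,-49]},
    {"dp": [-20,5.3,0.6],"angular": [0,0,-55]}
  ]
}}

```text
t: 25.05
eef_pos: [0.5388, 0.0851, 0.4423]
tcp_rot: [0.0, 0.371, 0.928, 0.0]
ft_force: [0.1, 0.8, 0.3]
width: 0.996
```

```bash
python3 - <<'E'
from h import *
go([.561,-.116,.40],187)
E
```

```text
t25.05 pos [0.5388 0.0851 0.4423] zax [ 0.001 -0.    -1.   ] yaw(x axis) 136.4 F [0.1 0.8 0.3] M [-0.03 -0.02  0.02] w 0.996 q [-0.87, 0.27, 0.73, 1.86, -0.2, 1.09, 0.75]
dp cm [-15.47 -13.03   4.24] ang [  0.    0.1 -50.6]
```

Call:
{"name": "servo_tool", "arguments": {
  "plan": [
    {"dp": [-2.2,-1.8,0],"angular": [0,0,-7]},
    {"dp": [-4.5,-3.7,0],"angular": [0,0,-14]},
    {"dp": [-6.8,-5.6,0],"angular": [0,0,-21]},
    {"dp": [-9,-7.5,0],"angular": [0,0,-28]},
    {"dp": [-11.3,-9.4,1],"angular": [0,0,-35]},
    {"dp": [-13.5,-11.3,2],"angular": [0,0,-42]},
    {"dp": [-15.4,-13,3],"angular": [0,0,-49]},
    {"dp": [-15.4,-13,4.2],"angular": [0,0,-50.6]}
  ]
}}

```text
t: 25.72
eef_pos: [0.559, -0.1204, 0.4006]
tcp_rot: [0.001, -0.057, 0.998, -0.001]
ft_force: [-0.3, -1.4, -0.2]
width: 0.999
```

Call:
{"name": "servo_tool", "arguments": {
  "plan": [
    {"dp": [0,0,0],"angular": [0,0,0]},
    {"dp": [0,0,0],"angular": [0,0,0]}
  ]
}}

```text
t: 25.88
eef_pos: [0.5597, -0.1138, 0.4002]
tcp_rot: [-0.0, -0.057, 0.998, 0.001]
ft_force: [0.2, -0.3, -0.2]
width: 0.998
```

```bash
python3 - <<'E'
from h import *
go([.562,-.1165,.1965],187.6)
im=bot.capture("top");a=bot.capture("scene");cv2.imwrite("pics/top3.png",im[:,:,::-1]);cv2.imwrite("pics/scene3.png",a[:,:,::-1])
cv2.imwrite("pics/a8.png",np.hstack([cv2.resize(im[90:240,200:350],(400,400)),cv2.resize(a[90:300,270:480],(400,400))])[:,:,::-1])
E
```

```text
t25.88 pos [ 0.5597 -0.1138  0.4002] zax [-0.     0.001 -1.   ] yaw(x axis) -173.5 F [ 0.2 -0.3 -0.2] M [-0.02 -0.05  0.02] w 0.998 q [-0.38, 0.35, 0.6, 1.84, -0.23, 1.02, 2.0]
dp cm [-0.2  -0.31 20.37] ang [ 0.1  0.  -1.1]
```

View pics/a8.png

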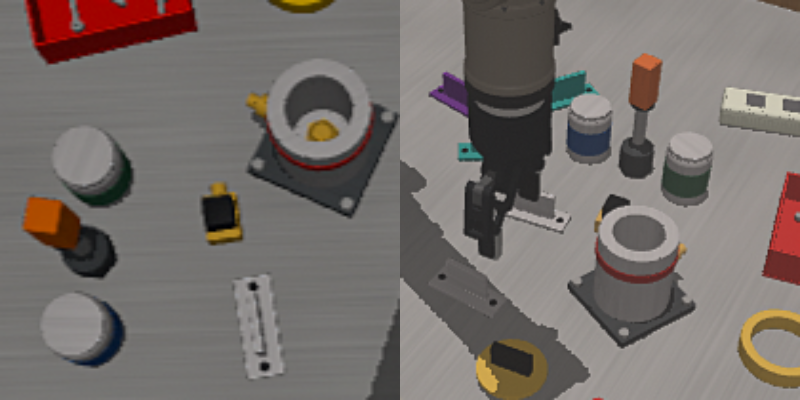

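Socket stands upright between the tins (637,155 in the right half) and the nut is visible. Fetch the cover.

Call:
{"name": "servo_tool", "arguments": {
  "plan": [
    {"dp": [-0.2,-0.3,4],"angular": [0,0,-1]},
    {"dp": [-0.2,-0.3,8],"angular": [0,0,-1]},
    {"dp": [-0.2,-0.3,12],"angular": [0,0,-1]},
    {"dp": [-0.2,-0.3,15],"angular": [0,0,-1]},
    {"dp": [-0.2,-0.3,18],"angular": [0,0,-1]},
    {"dp": [-0.2,-0.3,20.2],"angular": [0,0,-1]},
    {"dp": [-0.2,-0.3,20.2],"angular": [0,0,-1]},
    {"dp": [-0.2,-0.3,20.2],"angular": [0,0,-1]}
  ]
}}

```text
t: 26.65
eef_pos: [0.5634, -0.1159, 0.1997]
tcp_rot: [0.001, -0.067, 0.998, 0.0]
ft_force: [0.6, -0.1, 0.4]
width: 0.998
```

Call:
{"name": "servo_tool", "arguments": {
  "plan": [
    {"dp": [0,0,0],"angular": [0,0,0]},
    {"dp": [0,0,0],"angular": [0,0,0]},
    {"dp": [0,0,0],"angular": [0,0,0]},
    {"dp": [0,0,0],"angular": [0,0,0]},
    {"dp": [0,0,0],"angular": [0,0,0]},
    {"dp": [0,0,0],"angular": [0,0,0]},
    {"dp": [0,0,0],"angular": [0,0,0]},
    {"dp": [0,0,0],"angular": [0,0,0]}
  ],
  "claw": 1,
  "force": 60
}}

```text
t: 27.32
eef_pos: [0.5635, -0.1169, 0.2005]
tcp_rot: [0.002, -0.067, 0.998, 0.0]
ft_force: [-0.8, 1.1, 6.5]
width: 0.121
```

Call:
{"name": "servo_tool", "arguments": {
  "plan": [
    {"dp": [0,0,-3],"angular": [0,0,0]},
    {"dp": [0,0,-7],"angular": [0,0,0]},
    {"dp": [0,0,-11],"angular": [0,0,0]},
    {"dp": [0,0,-15],"angular": [0,0,0]},
    {"dp": [0,0,-17],"angular": [0,0,0]},
    {"dp": [0,0,-17],"angular": [0,0,0]}
  ]
}}

```text
t: 27.82
eef_pos: [0.5639, -0.1179, 0.3748]
tcp_rot: [0.006, -0.066, 0.998, -0.0]
ft_force: [-0.0, -0.4, -1.2]
width: 0.127
```

```bash
python3 - <<'E'
from nut import *
go([.628,.0615,.37],187.6)
im=cv2.imread("pics/top3.png")[:,:,::-1].copy()
fit(im)
H,S,V=hsv(im);o=(H>5)&(H<18)&(S>150)&(V>120)
blobs("handle top",o.astype(np.uint8),(205,155,235,190),.19)
for k in("tin_a","socket_mouth"):
  for n in CM: print(k,n,[(round(d["confidence"],2),np.round(back(n,d["at"],0)[:2],4)) for d in bot.pinpoint(n,k)[:2]])
E
```

```text
t27.82 pos [ 0.5639 -0.1179  0.3748] zax [ 0.012  0.    -1.   ] yaw(x axis) -172.4 F [-0.  -0.4 -1.2] M [-0.05 -0.02  0.03] w 0.127 q [-0.37, 0.39, 0.6, 1.86, -0.27, 0.96, 2.05]
dp cm [-8.72 16.94  0.56] ang [-0.1  0.7 -0. ]
brass px 74.4375 fit [ 0.6275  0.0627 17.7056] IoU 0.949
yaw scan [(-30, np.float64(0.908)), (-25, np.float64(0.89)), (-20, np.float64(0.88)), (-15, np.float64(0.875)), (-10, np.float64(0.874)), (-5, np.float64(0.877)), (0, np.float64(0.89)), (5, np.float64(0.905)), (10, np.float64(0.924)), (15, np.float64(0.936)), (20, np.float64(0.931)), (25, np.float64(0.93))]
handle top c [519.9 295. ] size [28.7 27.7] long yaw -10.2
tin_a scene [(0.67, array([0.5953, 0.2891]))]
tin_a top [(0.67, array([0.6006, 0.2862]))]
socket_mouth scene [(0.6, array([0.5332, 0.3122]))]
socket_mouth top [(0.9, array([0.5192, 0.2996]))]
```

Call:
{"name": "servo_tool", "arguments": {
  "plan": [
    {"dp": [-1.8,3.4,0],"angular": [0,0.4,0]},
    {"dp": [-3.6,6.8,0],"angular": [0,0.7,0]},
    {"dp": [-5.3,10.2,0],"angular": [0,0.7,0]},
    {"dp": [-7.1,13.5,0],"angular": [0,0.7,0]},
    {"dp": [-8.5,16,0],"angular": [0,0.7,0]},
    {"dp": [-8.9,16.9,0],"angular": [0,0.7,0]},
    {"dp": [-8.9,16.9,0],"angular": [0,0.7,0]},
    {"dp": [-8.9,16.9,0],"angular": [0,0.7,0]}
  ]
}}

```text
t: 28.68
eef_pos: [0.6279, 0.062, 0.3683]
tcp_rot: [-0.006, -0.067, 0.998, -0.001]
ft_force: [0.8, -0.8, -2.0]
width: 0.125
```

```bash
python3 - <<'E'
from h import *
go([.630,.0617,.311],187.6)
E
```

```text
t28.68 pos [0.6279 0.062  0.3683] zax [-0.012 -0.003 -1.   ] yaw(x axis) -172.4 F [ 0.8 -0.8 -2. ] M [-0.1  -0.03 -0.03] w 0.125 q [-0.6, 0.49, 0.55, 1.73, -0.29, 1.02, 1.76]
dp cm [-0.27 -0.04  5.73] ang [-0.1 -0.7  0. ]
```

Call:
{"name": "servo_tool", "arguments": {
  "plan": [
    {"dp": [-0.25,0,1],"angular": [0,-0.6,0]},
    {"dp": [-0.25,0,2],"angular": [0,-0.6,0]},
    {"dp": [-0.25,0,3],"angular": [0,-0.6,0]},
    {"dp": [-0.25,0,4],"angular": [0,-0.6,0]},
    {"dp": [-0.25,0,4.5],"angular": [0,-0.6,0]},
    {"dp": [-0.25,0,4.5],"angular": [0,-0.6,0]}
  ]
}}

```text
t: 29.18
eef_pos: [0.6298, 0.0621, 0.3233]
tcp_rot: [-0.001, -0.066, 0.998, -0.0]
ft_force: [-0.5, -0.2, -2.3]
width: 0.127
```

```bash
python3 - <<'E'
from h import *
go([.630,.0617,.310],187.6)
E
```

```text
t29.18 pos [0.6298 0.0621 0.3233] zax [-0.001 -0.    -1.   ] yaw(x axis) -172.4 F [-0.5 -0.2 -2.3] M [ 0.01  0.02 -0.06] w 0.127 q [-0.57, 0.54, 0.52, 1.76, -0.33, 0.93, 1.79]
dp cm [-0.01 -0.05  1.33] ang [-0.  -0.1 -0. ]
```

Call:
{"name": "servo_tool", "arguments": {
  "plan": [
    {"dp": [0,0,0.3],"angular": [0,0,0]},
    {"dp": [0,0,0.6],"angular": [0,0,0]},
    {"dp": [0,0,0.9],"angular": [0,0,0]},
    {"dp": [0,0,1.1],"angular": [0,0,0]},
    {"dp": [0,0,1.1],"angular": [0,0,0]}
  ]
}}

```text
t: 29.6
eef_pos: [0.6305, 0.0627, 0.3138]
tcp_rot: [0.001, -0.067, 0.998, 0.0]
ft_force: [-0.1, -0.2, -2.0]
width: 0.125
```

```bash
python3 - <<'E'
from h import *
go([.630,.0617,.310],187.6)
E
```

```text
t29.60 pos [0.6305 0.0627 0.3138] zax [ 0.001  0.    -1.   ] yaw(x axis) -172.4 F [-0.1 -0.2 -2. ] M [-0.02  0.02  0.05] w 0.125 q [-0.57, 0.55, 0.52, 1.77, -0.33, 0.91, 1.8]
dp cm [ 0.06 -0.09  0.38] ang [0.  0.1 0. ]
```

Spigot is in without contact force. Final few mm, then release and rise.

Call:
{"name": "servo_tool", "arguments": {
  "plan": [
    {"dp": [0,0,0.2],"angular": [0,0,0]},
    {"dp": [0,0,0.35],"angular": [0,0,0]},
    {"dp": [0,0,0.45],"angular": [0,0,0]},
    {"dp": [0,0,0.45],"angular": [0,0,0]}
  ]
}}

```text
t: 29.93
eef_pos: [0.6307, 0.0626, 0.3105]
tcp_rot: [0.001, -0.067, 0.998, 0.0]
ft_force: [-2.8, 0.3, 5.0]
width: 0.122
```

Call:
{"name": "servo_tool", "arguments": {
  "plan": [
    {"dp": [0,0,0],"angular": [0,0,0]},
    {"dp": [0,0,0],"angular": [0,0,0]},
    {"dp": [0,0,0],"angular": [0,0,0]},
    {"dp": [0,0,0],"angular": [0,0,0]},
    {"dp": [0,0,0],"angular": [0,0,0]},
    {"dp": [0,0,0],"angular": [0,0,0]},
    {"dp": [0,0,-0.5],"angular": [0,0,0]},
    {"dp": [0,0,-2.5],"angular": [0,0,0]}
  ],
  "claw": 0
}}

```text
t: 30.6
eef_pos: [0.6294, 0.0629, 0.3323]
tcp_rot: [-0.002, -0.067, 0.998, -0.0]
ft_force: [-0.1, -0.5, -0.4]
width: 1.004
```

Call:
{"name": "servo_tool", "arguments": {
  "plan": [
    {"dp": [0,0,-3],"angular": [0,0,0]},
    {"dp": [0,0,-7],"angular": [0,0,0]},
    {"dp": [0,0,-8],"angular": [0,0,0]},
    {"dp": [0,0,-8],"angular": [0,0,0]}
  ]
}}

```text
t: 30.93
eef_pos: [0.6316, 0.062, 0.4193]
tcp_rot: [0.005, -0.066, 0.998, 0.001]
ft_force: [0.7, 0.9, 0.8]
width: 1.002
```

```bash
python3 - <<'E'
from h import *
im=bot.capture("top");H,S,V=hsv(im);cv2.imwrite("pics/top4.png",im[:,:,::-1])
blobs("brk",((V>118)&(S<60)).astype(np.uint8),(275,170,420,260),.006,60)
for n in CM: print(n,[(round(d["confidence"],2),np.round(d["at"]),np.round(back(n,d["at"],.023)[:2],4)) for d in bot.pinpoint(n,"bracket0_mid")[:6]])
go([.4455,-.038,.40],177.8)
E
```

```text
brk c [445.5 -38.2] size [97.8 36.4] long yaw -2.2
scene [(0.61, array([326., 278.]), array([ 0.5581, -0.1125]))]
top []
t31.08 pos [0.63   0.0627 0.414 ] zax [ 0.001  0.    -1.   ] yaw(x axis) -172.4 F [-0.2  0.6 -0.8] M [ 0.01  0.07 -0.  ] w 1.001 q [-0.61, 0.44, 0.57, 1.68, -0.26, 1.09, 1.74]
dp cm [19.63 -7.53  1.38] ang [0.  0.  9.8]
```

Call:
{"name": "servo_tool", "arguments": {
  "plan": [
    {"dp": [3.5,-1.3,0],"angular": [0,0,2]},
    {"dp": [7,-2.7,0],"angular": [0,0,4]},
    {"dp": [10.5,-4,0],"angular": [0,0,6]},
    {"dp": [14,-5.4,0],"angular": [0,0,8]},
    {"dp": [17.5,-6.7,0.5],"angular": [0,0,9.8]},
    {"dp": [19.6,-7.5,1.4],"angular": [0,0,9.8]},
    {"dp": [19.6,-7.5,1.4],"angular": [0,0,9.8]},
    {"dp": [19.6,-7.5,1.4],"angular": [0,0,9.8]}
  ]
}}

```text
t: 31.75
eef_pos: [0.4448, -0.0381, 0.3993]
tcp_rot: [-0.0, 0.019, 1.0, 0.0]
ft_force: [0.5, 0.8, -0.0]
width: 0.999
```

Call:
{"name": "servo_tool", "arguments": {
  "plan": [
    {"dp": [0,0,4],"angular": [0,0,0]},
    {"dp": [0,0,8],"angular": [0,0,0]},
    {"dp": [0,0,12],"angular": [0,0,0]},
    {"dp": [0,0,14],"angular": [0,0,0]},
    {"dp": [0,0,14],"angular": [0,0,0]},
    {"dp": [0,0,14],"angular": [0,0,0]}
  ]
}}

```text
t: 32.25
eef_pos: [0.4469, -0.0375, 0.2595]
tcp_rot: [-0.001, 0.019, 1.0, -0.001]
ft_force: [0.7, -0.3, 0.7]
width: 0.999
```

```bash
python3 - <<'E'
from h import *
go([.4455,-.038,.189],177.8)
a=bot.capture("scene");cv2.imwrite("pics/a9.png",cv2.resize(a[160:300,230:440],None,fx=3,fy=3)[:,:,::-1])
im=bot.capture("top");cv2.imwrite("pics/top5.png",im[:,:,::-1]);H,S,V=hsv(im);blobs("brk",((V>118)&(S<60)).astype(np.uint8),(275,170,420,260),.006,60)
E
```

```text
t32.25 pos [ 0.4469 -0.0375  0.2595] zax [-0.001 -0.001 -1.   ] yaw(x axis) 177.9 F [ 0.7 -0.3  0.7] M [-0.03 -0.02  0.03] w 0.999 q [-0.54, 0.37, 0.58, 2.23, -0.35, 0.62, 1.83]
dp cm [ 0.13 -0.05  7.05] ang [-0.1 -0.1  0.1]
brk c [444.  130.4] size [98.8 37.2] long yaw 7.9
```

View pics/a9.png

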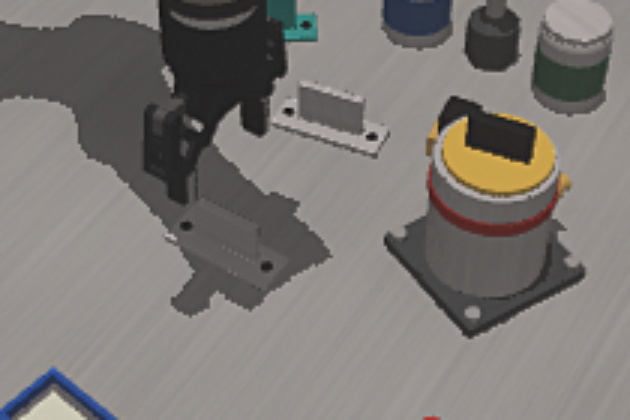

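The bracket lies below the open jaws at (225,240), and the cover sits flat on the bore (500,155).

Call:
{"name": "servo_tool", "arguments": {
  "plan": [
    {"dp": [0.1,-0.05,1.5],"angular": [0,0,0]},
    {"dp": [0.1,-0.05,3],"angular": [0,0,0]},
    {"dp": [0.1,-0.05,4.5],"angular": [0,0,0]},
    {"dp": [0.1,-0.05,6],"angular": [0,0,0]},
    {"dp": [0.1,-0.05,6.9],"angular": [0,0,0]},
    {"dp": [0.1,-0.05,6.9],"angular": [0,0,0]},
    {"dp": [0.1,-0.05,6.9],"angular": [0,0,0]}
  ]
}}

```text
t: 32.93
eef_pos: [0.4461, -0.0382, 0.1922]
tcp_rot: [0.002, 0.019, 1.0, 0.0]
ft_force: [0.4, -0.2, 0.6]
width: 0.995
```

```bash
python3 - <<'E'
from h import *
go([.4455,-.038,.190],177.8)
E
```

```text
t32.93 pos [ 0.4461 -0.0382  0.1922] zax [ 0.003  0.001 -1.   ] yaw(x axis) 177.8 F [ 0.4 -0.2  0.6] M [-0.05  0.02  0.01] w 0.995 q [-0.42, 0.5, 0.45, 2.26, -0.49, 0.46, 1.95]
dp cm [0.06 0.01 0.22] ang [0.  0.2 0. ]
```

Call:
{"name": "servo_tool", "arguments": {
  "plan": [
    {"dp": [0,0,0],"angular": [0,0,0]},
    {"dp": [0,0,0],"angular": [0,0,0]},
    {"dp": [0,0,0],"angular": [0,0,0]},
    {"dp": [0,0,0],"angular": [0,0,0]},
    {"dp": [0,0,0],"angular": [0,0,0]},
    {"dp": [0,0,0],"angular": [0,0,0]},
    {"dp": [0,0,0],"angular": [0,0,0]},
    {"dp": [0,0,0],"angular": [0,0,0]}
  ],
  "claw": 1,
  "force": 50
}}

```text
t: 33.6
eef_pos: [0.4456, -0.0382, 0.1915]
tcp_rot: [0.001, 0.019, 1.0, 0.0]
ft_force: [-1.2, 0.5, 4.6]
width: 0.082
```

Call:
{"name": "servo_tool", "arguments": {
  "plan": [
    {"dp": [0,0,-2],"angular": [0,0,0]},
    {"dp": [0,0,-5],"angular": [0,0,0]},
    {"dp": [0,0,-8],"angular": [0,0,0]},
    {"dp": [0,0,-10],"angular": [0,0,0]},
    {"dp": [0,0,-10],"angular": [0,0,0]},
    {"dp": [0,0,-10],"angular": [0,0,0]}
  ]
}}

```text
t: 34.1
eef_pos: [0.4454, -0.0379, 0.2917]
tcp_rot: [0.002, 0.019, 1.0, 0.001]
ft_force: [-0.4, 0.4, -2.6]
width: 0.083
```

```bash
python3 - <<'E'
from h import *
go([.463,-.2485,.26],170.1)
E
```

```text
t34.10 pos [ 0.4454 -0.0379  0.2917] zax [ 0.004  0.001 -1.   ] yaw(x axis) 177.9 F [-0.4  0.4 -2.6] M [0.01 0.06 0.01] w 0.083 q [-0.6, 0.31, 0.64, 2.22, -0.29, 0.69, 1.78]
dp cm [ -2.53 -20.98   3.15] ang [0.1 0.2 7.8]
```

Call:
{"name": "servo_tool", "arguments": {
  "plan": [
    {"dp": [-0.5,-4,0],"angular": [0,0,2]},
    {"dp": [-1,-8,0],"angular": [0,0,4]},
    {"dp": [-1.5,-12,0],"angular": [0,0,6]},
    {"dp": [-2,-16,0],"angular": [0,0,7.8]},
    {"dp": [-2.4,-19.5,0],"angular": [0,0,7.8]},
    {"dp": [-2.5,-21,1.5],"angular": [0,0,7.8]},
    {"dp": [-2.5,-21,3],"angular": [0,0,7.8]},
    {"dp": [-2.5,-21,3],"angular": [0,0,7.8]}
  ]
}}

```text
t: 34.77
eef_pos: [0.4604, -0.2495, 0.2574]
tcp_rot: [-0.003, 0.088, 0.996, 0.001]
ft_force: [0.3, 1.1, -1.9]
width: 0.082
```

Call:
{"name": "servo_tool", "arguments": {
  "plan": [
    {"dp": [0,0,0],"angular": [0,0,0]},
    {"dp": [0,0,0],"angular": [0,0,0]},
    {"dp": [0,0,0],"angular": [0,0,0]}
  ]
}}

```text
t: 35.02
eef_pos: [0.4626, -0.2483, 0.2614]
tcp_rot: [0.001, 0.086, 0.996, 0.0]
ft_force: [0.3, 0.3, -0.8]
width: 0.084
```

```bash
python3 - <<'E'
from h import *
go([.463,-.2485,.196],170.1)
a=bot.capture("scene");cv2.imwrite("pics/a10.png",cv2.resize(a[240:390,190:340],None,fx=4,fy=4)[:,:,::-1])
E
```

```text
t35.02 pos [ 0.4626 -0.2483  0.2614] zax [ 0.002  0.001 -1.   ] yaw(x axis) 170.1 F [ 0.3  0.3 -0.8] M [-0.01  0.   -0.  ] w 0.084 q [-0.11, 0.49, 0.62, 2.07, -0.44, 0.71, 2.19]
dp cm [-0.03 -0.02  6.54] ang [0.1 0.1 0. ]
```

View pics/a10.png

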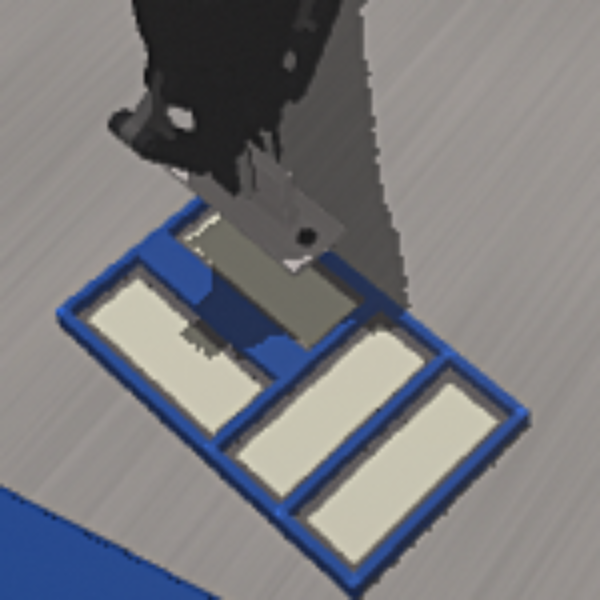

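```bash
python3 - <<'E'
from h import *
im=cv2.imread("pics/scene0.png")[:,:,::-1].copy();H,S,V=hsv(im)
blobs("scene inlay",((V>150)&(S<70)).astype(np.uint8),(200,280,325,390),.005,60,"scene")
im=cv2.imread("pics/top0.png")[:,:,::-1].copy();H,S,V=hsv(im)
blobs("top tray",((H>100)&(H<125)&(S>120)|(V>150)&(S<70)).astype(np.uint8),(422,130,492,235),.014,60)
E
```

```text
scene inlay c [ 593.3 -302.4] size [99.2 33.7] long yaw 79.8
scene inlay c [ 543. -294.] size [99.9 33.9] long yaw 80.3
scene inlay c [ 454.7 -311.9] size [99.8 33.9] long yaw -9.2
scene inlay c [ 465.9 -246.9] size [99.9 33.2] long yaw -9.7
top tray c [ 507.3 -288. ] size [225.7 123.2] long yaw -9.7
```

Call:
{"name": "servo_tool", "arguments": {
  "plan": [
    {"dp": [-0.2,0.05,1.5],"angular": [0,0,0]},
    {"dp": [-0.2,0.05,3],"angular": [0,0,0]},
    {"dp": [-0.2,0.05,4.5],"angular": [0,0,0]},
    {"dp": [-0.2,0.05,5.5],"angular": [0,0,0]},
    {"dp": [-0.2,0.05,6.3],"angular": [0,0,0]},
    {"dp": [-0.2,0.05,6.5],"angular": [0,0,0]},
    {"dp": [-0.2,0.05,6.5],"angular": [0,0,0]},
    {"dp": [-0.2,0.05,6.5],"angular": [0,0,0]}
  ]
}}

```text
t: 35.73
eef_pos: [0.4648, -0.2489, 0.1968]
tcp_rot: [0.001, 0.087, 0.996, 0.0]
ft_force: [0.9, 0.2, -2.1]
width: 0.082
```

```bash
python3 - <<'E'
from h import *
go([.4645,-.2477,.1965],170.1)
E
```

```text
t35.73 pos [ 0.4648 -0.2489  0.1968] zax [ 0.003 -0.    -1.   ] yaw(x axis) 170.0 F [ 0.9  0.2 -2.1] M [ 0.04 -0.04 -0.01] w 0.082 q [-0.03, 0.6, 0.52, 2.08, -0.54, 0.59, 2.27]
dp cm [0.05 0.11 0.03] ang [ 0.   0.2 -0.1]
```

Just above the floor; release and rise.

Call:
{"name": "servo_tool", "arguments": {
  "plan": [
    {"dp": [0,0,0.05],"angular": [0,0,0]},
    {"dp": [0,0,0.05],"angular": [0,0,0]},
    {"dp": [0,0,0.05],"angular": [0,0,0]},
    {"dp": [0,0,0.05],"angular": [0,0,0]},
    {"dp": [0,0,0.05],"angular": [0,0,0]},
    {"dp": [0,0,0.05],"angular": [0,0,0]},
    {"dp": [0,0,-0.5],"angular": [0,0,0]},
    {"dp": [0,0,-3],"angular": [0,0,0]}
  ],
  "claw": 0
}}

```text
t: 36.4
eef_pos: [0.4634, -0.248, 0.2243]
tcp_rot: [-0.002, 0.087, 0.996, 0.001]
ft_force: [1.0, 1.2, -0.6]
width: 0.997
```

Call:
{"name": "servo_tool", "arguments": {
  "plan": [
    {"dp": [0,0,-3],"angular": [0,0,0]},
    {"dp": [0,0,-7],"angular": [0,0,0]},
    {"dp": [0,0,-11],"angular": [0,0,0]},
    {"dp": [0,0,-14],"angular": [0,0,0]},
    {"dp": [0,0,-14],"angular": [0,0,0]},
    {"dp": [0,0,-14],"angular": [0,0,0]}
  ]
}}

```text
t: 36.9
eef_pos: [0.4645, -0.2492, 0.3683]
tcp_rot: [0.003, 0.087, 0.996, 0.0]
ft_force: [-0.5, -0.1, -0.1]
width: 1.001
```

```bash
python3 - <<'E'
from h import *
im=bot.capture("top");cv2.imwrite("pics/top6.png",im[:,:,::-1]);H,S,V=hsv(im);blobs("brk",((V>118)&(S<60)).astype(np.uint8),(275,170,420,260),.006,60)
go([.444,.1305,.37],187.9)
E
```

```text
brk c [451.2  77.7] size [144.1  98.8] long yaw -82.2
brk c [481.7 -89.3] size [125.5  16.6] long yaw -89.2
brk c [511.1 -59.3] size [89.5 13.4] long yaw 88.2
brk c [413.4 -64.3] size [311.7 139.5] long yaw -73.6
t36.95 pos [ 0.4641 -0.2487  0.3668] zax [ 0.003  0.001 -1.   ] yaw(x axis) 170.0 F [-0.7  0.4 -1. ] M [ 0.03  0.08 -0.04] w 1.0 q [-0.23, 0.34, 0.75, 1.99, -0.29, 0.92, 2.06]
dp cm [ 8.54 37.   -0.3 ] ang [  0.    0.2 -17.9]
```

```bash
python3 - <<'E'
from h import *
im=cv2.imread("pics/top6.png")[:,:,::-1].copy();H,S,V=hsv(im)
for th in(125,150): blobs("brk",((V>th)&(S<60)).astype(np.uint8),(275,180,322,245),.006,60)
o=cv2.imread("pics/top4.png")[:,:,::-1]
cv2.imwrite("pics/a11.png",cv2.resize(im[120:250,200:480],None,fx=2.6,fy=2.6)[:,:,::-1])
E
```

```text
brk c [444.  130.4] size [98.8 37.2] long yaw 7.9
```

View pics/a11.png

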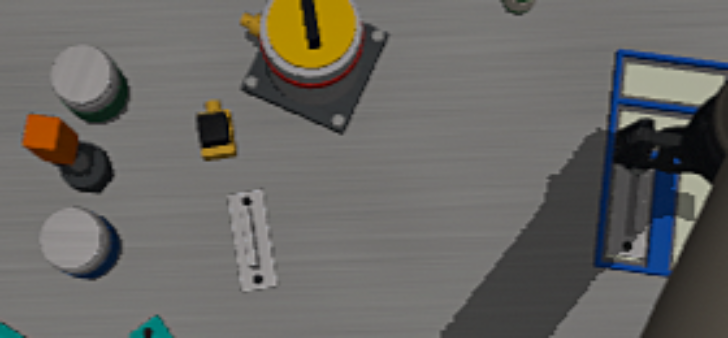

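Call:
{"name": "servo_tool", "arguments": {
  "plan": [
    {"dp": [0.8,3.7,0],"angular": [0,0,-2]},
    {"dp": [1.7,7.4,0],"angular": [0,0,-4]},
    {"dp": [2.5,11.1,0],"angular": [0,0,-6]},
    {"dp": [3.4,14.8,0],"angular": [0,0,-8]},
    {"dp": [4.2,18.5,0],"angular": [0,0,-10]},
    {"dp": [5.1,22.2,0],"angular": [0,0,-12]},
    {"dp": [6,25.9,0],"angular": [0,0,-15]},
    {"dp": [6.5,28,0],"angular": [0,0,-17.9]}
  ]
}}

```text
t: 37.62
eef_pos: [0.4474, 0.0422, 0.365]
tcp_rot: [-0.001, -0.073, 0.997, 0.0]
ft_force: [0.7, 0.0, 0.7]
width: 0.998
```

```bash
python3 - <<'E'
from h import *
go([.444,.1305,.30],187.9)
E
```

```text
t37.62 pos [0.4474 0.0422 0.365 ] zax [-0.001  0.    -1.   ] yaw(x axis) -171.7 F [0.7 0.  0.7] M [-0.03 -0.02  0.03] w 0.998 q [-0.76, 0.16, 0.6, 2.15, -0.12, 0.87, 1.62]
dp cm [-0.95  8.78  6.5 ] ang [ 0.  -0.1  0.4]
```

The first bracket lies in its compartment (630,215); the second is unmoved at (250,240).

Call:
{"name": "servo_tool", "arguments": {
  "plan": [
    {"dp": [-0.3,3.5,0],"angular": [0,0,0.4]},
    {"dp": [-0.7,6.5,0],"angular": [0,0,0.4]},
    {"dp": [-0.95,8.8,0],"angular": [0,0,0.4]},
    {"dp": [-0.95,8.8,3],"angular": [0,0,0.4]},
    {"dp": [-0.95,8.8,6.5],"angular": [0,0,0.4]},
    {"dp": [-0.95,8.8,6.5],"angular": [0,0,0.4]},
    {"dp": [-0.95,8.8,6.5],"angular": [0,0,0.4]},
    {"dp": [-0.95,8.8,6.5],"angular": [0,0,0.4]}
  ]
}}

```text
t: 38.28
eef_pos: [0.4463, 0.1261, 0.3018]
tcp_rot: [0.0, -0.065, 0.998, -0.0]
ft_force: [0.1, -0.8, 0.9]
width: 1.0
```

```bash
python3 - <<'E'
from h import *
go([.444,.1305,.191],187.9)
im=bot.capture("scene");cv2.imwrite("pics/a12.png",cv2.resize(im[150:260,290:410],None,fx=4,fy=4)[:,:,::-1])
m=bot.sense()["eef_pos"]
E
```

```text
t38.28 pos [0.4463 0.1261 0.3018] zax [ 0.001 -0.001 -1.   ] yaw(x axis) -172.5 F [ 0.1 -0.8  0.9] M [0.03 0.01 0.01] w 1.0 q [-0.84, 0.3, 0.51, 2.17, -0.22, 0.72, 1.51]
dp cm [ 0.18  0.47 11.08] ang [-0.   0.1 -0.4]
```

View pics/a12.png

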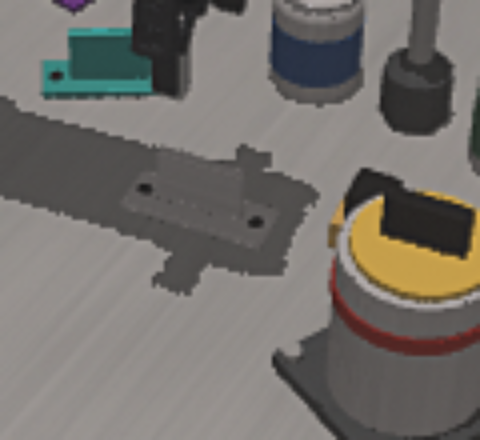

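Bracket at (200,205) in the jaws' shadow, unmoved. Descend and grip.

Call:
{"name": "servo_tool", "arguments": {
  "plan": [
    {"dp": [0.2,0.45,2],"angular": [0,0,-0.4]},
    {"dp": [0.2,0.45,4.5],"angular": [0,0,-0.4]},
    {"dp": [0.2,0.45,7],"angular": [0,0,-0.4]},
    {"dp": [0.2,0.45,9],"angular": [0,0,-0.4]},
    {"dp": [0.2,0.45,11],"angular": [0,0,-0.4]},
    {"dp": [0.2,0.45,11],"angular": [0,0,-0.4]},
    {"dp": [0.2,0.45,11],"angular": [0,0,-0.4]}
  ]
}}

```text
t: 38.92
eef_pos: [0.4442, 0.1307, 0.1922]
tcp_rot: [0.001, -0.069, 0.998, 0.0]
ft_force: [0.5, -0.1, 0.6]
width: 1.004
```

```bash
python3 - <<'E'
from h import *
go([.444,.1305,.191],187.9)
E
```

```text
t38.92 pos [0.4442 0.1307 0.1922] zax [ 0.002  0.001 -1.   ] yaw(x axis) -172.1 F [ 0.5 -0.1  0.6] M [-0.03 -0.02  0.02] w 1.004 q [-0.72, 0.5, 0.36, 2.22, -0.39, 0.47, 1.66]
dp cm [ 0.03 -0.02  0.12] ang [ 0.   0.1 -0. ]
```

Call:
{"name": "servo_tool", "arguments": {
  "plan": [
    {"dp": [0,0,0],"angular": [0,0,0]},
    {"dp": [0,0,0],"angular": [0,0,0]},
    {"dp": [0,0,0],"angular": [0,0,0]},
    {"dp": [0,0,0],"angular": [0,0,0]},
    {"dp": [0,0,0],"angular": [0,0,0]},
    {"dp": [0,0,0],"angular": [0,0,0]},
    {"dp": [0,0,0],"angular": [0,0,0]},
    {"dp": [0,0,0],"angular": [0,0,0]}
  ],
  "claw": 1,
  "force": 50
}}

```text
t: 39.58
eef_pos: [0.4438, 0.131, 0.1917]
tcp_rot: [0.001, -0.069, 0.998, 0.0]
ft_force: [-1.7, 0.9, 5.0]
width: 0.085
```

Call:
{"name": "servo_tool", "arguments": {
  "plan": [
    {"dp": [0,0,-2],"angular": [0,0,0]},
    {"dp": [0,0,-5],"angular": [0,0,0]},
    {"dp": [0,0,-8],"angular": [0,0,0]},
    {"dp": [0,0,-11],"angular": [0,0,0]},
    {"dp": [0,0,-14],"angular": [0,0,0]},
    {"dp": [0,0,-14],"angular": [0,0,0]},
    {"dp": [0,0,-14],"angular": [0,0,0]}
  ]
}}

```text
t: 40.17
eef_pos: [0.4437, 0.131, 0.3324]
tcp_rot: [0.002, -0.069, 0.998, 0.001]
ft_force: [0.6, -0.2, -2.9]
width: 0.086
```

```bash
python3 - <<'E'
from h import *
go([.592,-.303,.33],80.1)
go([.592,-.303,.33],260.1)
E
```

```text
t40.17 pos [0.4437 0.131  0.3324] zax [ 0.004  0.002 -1.   ] yaw(x axis) -172.0 F [ 0.6 -0.2 -2.9] M [-0.04  0.01  0.05] w 0.086 q [-0.9, 0.24, 0.55, 2.15, -0.18, 0.79, 1.48]
dp cm [ -8.68 -45.03   0.2 ] ang [3.000e-01 1.000e-01 1.079e+02]
t40.17 pos [0.4437 0.131  0.3324] zax [ 0.004  0.002 -1.   ] yaw(x axis) -172.0 F [ 0.6 -0.2 -2.9] M [-0.04  0.01  0.05] w 0.086 q [-0.9, 0.24, 0.55, 2.15, -0.18, 0.79, 1.48]
dp cm [ -8.68 -45.03   0.2 ] ang [ -0.1   0.3 -72.1]
```

Use the free lengthwise compartment at (0.453,-0.313) instead, since it needs only an 18° turn.

Call:
{"name": "servo_tool", "arguments": {
  "plan": [
    {"dp": [0.4,-3.6,0],"angular": [0,0,2]},
    {"dp": [0.8,-7.2,0],"angular": [0,0,4]},
    {"dp": [1.3,-10.8,0],"angular": [0,0,6]},
    {"dp": [1.7,-14.4,0],"angular": [0,0,8]},
    {"dp": [2.1,-18,0],"angular": [0,0,10]},
    {"dp": [2.5,-21.6,0],"angular": [0,0,12]},
    {"dp": [3,-25.2,0],"angular": [0,0,14]},
    {"dp": [3.4,-28.8,0],"angular": [0,0,17.8]}
  ]
}}

```text
t: 40.83
eef_pos: [0.4483, -0.1605, 0.3297]
tcp_rot: [-0.001, 0.087, 0.996, 0.0]
ft_force: [-0.0, -0.2, -2.5]
width: 0.086
```

```bash
python3 - <<'E'
from h import *
go([.4533,-.3127,.30],170.2)
E
```

```text
t40.83 pos [ 0.4483 -0.1605  0.3297] zax [-0.001  0.001 -1.   ] yaw(x axis) 170.0 F [-0.  -0.2 -2.5] M [-0.05 -0.08  0.  ] w 0.086 q [-0.39, 0.3, 0.73, 2.13, -0.28, 0.81, 1.9]
dp cm [ -3.13 -14.9    2.96] ang [ 0.  -0.1 -0.2]
```

Call:
{"name": "servo_tool", "arguments": {
  "plan": [
    {"dp": [-0.8,-3.7,0],"angular": [0,0,-0.2]},
    {"dp": [-1.6,-7.4,0],"angular": [0,0,-0.2]},
    {"dp": [-2.3,-11.1,0],"angular": [0,0,-0.2]},
    {"dp": [-3,-14,0],"angular": [0,0,-0.2]},
    {"dp": [-3.1,-14.9,1],"angular": [0,0,-0.2]},
    {"dp": [-3.1,-14.9,4],"angular": [0,0,-0.2]},
    {"dp": [-3.1,-14.9,7],"angular": [0,0,-0.2]},
    {"dp": [-3.1,-14.9,7],"angular": [0,0,-0.2]}
  ]
}}

```text
t: 41.5
eef_pos: [0.4521, -0.3094, 0.2549]
tcp_rot: [-0.005, 0.085, 0.996, 0.002]
ft_force: [-2.0, 0.8, -2.5]
width: 0.079
```

Call:
{"name": "servo_tool", "arguments": {
  "plan": [
    {"dp": [0,0,0],"angular": [0,0,0]},
    {"dp": [0,0,0],"angular": [0,0,0]},
    {"dp": [0,0,0],"angular": [0,0,0]}
  ]
}}

```text
t: 41.75
eef_pos: [0.4551, -0.3115, 0.2625]
tcp_rot: [0.002, 0.084, 0.996, -0.0]
ft_force: [-0.1, -0.6, -2.5]
width: 0.086
```

```bash
python3 - <<'E'
from h import *
go([.4533,-.3127,.197],170.2)
E
```

```text
t41.75 pos [ 0.4551 -0.3115  0.2625] zax [ 0.003 -0.001 -1.   ] yaw(x axis) 170.3 F [-0.1 -0.6 -2.5] M [-0.03 -0.03 -0.04] w 0.086 q [0.01, 0.53, 0.63, 2.0, -0.46, 0.74, 2.32]
dp cm [ 0.18 -0.14  6.55] ang [-0.   0.2  0.1]
```

Call:
{"name": "servo_tool", "arguments": {
  "plan": [
    {"dp": [0.15,-0.15,1.5],"angular": [0,0,0]},
    {"dp": [0.15,-0.15,3],"angular": [0,0,0]},
    {"dp": [0.15,-0.15,4.5],"angular": [0,0,0]},
    {"dp": [0.15,-0.15,5.5],"angular": [0,0,0]},
    {"dp": [0.15,-0.15,6.3],"angular": [0,0,0]},
    {"dp": [0.15,-0.15,6.6],"angular": [0,0,0]},
    {"dp": [0.15,-0.15,6.6],"angular": [0,0,0]},
    {"dp": [0.15,-0.15,6.6],"angular": [0,0,0]}
  ]
}}

```text
t: 42.42
eef_pos: [0.4532, -0.3125, 0.1968]
tcp_rot: [0.001, 0.084, 0.996, 0.001]
ft_force: [-3.0, 2.9, 8.4]
width: 0.087
```

```bash
python3 - <<'E'
from h import *
go([.4533,-.3127,.197],170.2)
E
```

```text
t42.42 pos [ 0.4532 -0.3125  0.1968] zax [ 0.003  0.001 -1.   ] yaw(x axis) 170.3 F [-3.   2.9  8.4] M [0.63 0.61 0.  ] w 0.087 q [0.08, 0.63, 0.54, 2.03, -0.55, 0.62, 2.39]
dp cm [-0.01 -0.02 -0.02] ang [0.1 0.2 0.1]
```

Call:
{"name": "servo_tool", "arguments": {
  "plan": [
    {"dp": [0,0,0],"angular": [0,0,0]},
    {"dp": [0,0,0],"angular": [0,0,0]},
    {"dp": [0,0,0],"angular": [0,0,0]},
    {"dp": [0,0,0],"angular": [0,0,0]},
    {"dp": [0,0,0],"angular": [0,0,0]},
    {"dp": [0,0,0],"angular": [0,0,0]},
    {"dp": [0,0,-0.5],"angular": [0,0,0]},
    {"dp": [0,0,-3],"angular": [0,0,0]}
  ],
  "claw": 0.6
}}

```text
t: 43.08
eef_pos: [0.4519, -0.3114, 0.223]
tcp_rot: [-0.002, 0.084, 0.996, 0.001]
ft_force: [0.3, -0.2, 1.0]
width: 0.4
```

Call:
{"name": "servo_tool", "arguments": {
  "plan": [
    {"dp": [0,0,-4],"angular": [0,0,0]},
    {"dp": [0,0,-8],"angular": [0,0,0]},
    {"dp": [0,0,-12],"angular": [0,0,0]},
    {"dp": [0,0,-16],"angular": [0,0,0]},
    {"dp": [0,4,-19],"angular": [0,0,0]},
    {"dp": [0,8,-19],"angular": [0,0,0]},
    {"dp": [0,12,-19],"angular": [0,0,0]},
    {"dp": [0,16,-19],"angular": [0,0,0]}
  ]
}}

```text
t: 43.75
eef_pos: [0.479, -0.1554, 0.4166]
tcp_rot: [0.002, 0.085, 0.996, 0.001]
ft_force: [1.0, 0.0, -1.1]
width: 0.402
```

```bash
python3 - <<'E'
from h import *
show()
im=bot.capture("top");a=bot.capture("scene");cv2.imwrite("pics/top9.png",im[:,:,::-1]);cv2.imwrite("pics/scene9.png",a[:,:,::-1])
cv2.imwrite("pics/a13.png",np.hstack([cv2.resize(im[90:250,200:500],(400,213)),cv2.resize(a[240:390,190:340],(400,400))[:213]])[:,:,::-1])
full=np.vstack([np.hstack([cv2.resize(im[90:250,200:500],(600,320))]),]);
b=cv2.resize(a[110:390,190:490],(600,560))
cv2.imwrite("pics/a13.png",cv2.resize(b,(600,560))[:,:,::-1])
E
```

```text
t43.75 pos [ 0.479  -0.1554  0.4166] zax [ 0.004  0.001 -1.   ] yaw(x axis) 170.2 F [ 1.   0.  -1.1] M [ 0.02 -0.08 -0.04] w 0.402 q [-0.46, 0.21, 0.76, 1.98, -0.18, 1.01, 1.78]
```

Call:
{"name": "servo_tool", "arguments": {
  "plan": [
    {"dp": [0,4,0],"angular": [0,0,0]},
    {"dp": [0,8,0],"angular": [0,0,0]},
    {"dp": [0,12,0],"angular": [0,0,0]},
    {"dp": [0,16,0],"angular": [0,0,0]},
    {"dp": [0,20,0],"angular": [0,0,0]},
    {"dp": [0,20,0],"angular": [0,0,0]},
    {"dp": [0,20,0],"angular": [0,0,0]}
  ]
}}

```text
t: 44.43
eef_pos: [0.513, 0.0427, 0.4154]
tcp_rot: [0.001, 0.082, 0.997, 0.0]
ft_force: [-0.7, -1.0, -0.6]
width: 0.4
```

```bash
python3 - <<'E'
from h import *
show()
im=bot.capture("top");a=bot.capture("scene");cv2.imwrite("pics/top10.png",im[:,:,::-1])
for n,pic in(("top",im),("scene",a)):
    H,S,V=hsv(pic);blue=(H>100)&(H<125)&(S>100);box=(422,130,492,235) if n=="top" else (200,280,325,390)
    blobs(n+" inlays",((V>150)&(S<70)).astype(np.uint8),box,.005,60,n)
    # each slot: plate pixels (grey) inside the compartment at plate-top height
    for c in((.4645,-.2477),(.4533,-.3127)):
        q=np.array([proj(n,[c[0]+u*np.cos(-.17)-v*np.sin(-.17),c[1]+u*np.sin(-.17)+v*np.cos(-.17),.011]) for u,v in((-.057,-.024),(.057,-.024),(.057,.024),(-.057,.024))],np.int32)
        m=np.zeros(H.shape,np.uint8);cv2.fillConvexPoly(m,q,1);g=((m>0)&~blue&(S<45)&(V>95)&(V<150)).astype(np.uint8)
        blobs(n+" plate",g,(0,0,640,400),.011,40,n)
H,S,V=hsv(im)
blobs("cover",((H>18)&(H<35)&(S>150)&(V>80)).astype(np.uint8),(290,95,350,170),.126)
blobs("handle top",((H>5)&(H<18)&(S>150)&(V>120)).astype(np.uint8),(205,155,235,190),.19)
for k,h in(("bracket0_mid",.028),("bracket0_mid",.023),("cover_seat",.12),("tin_a",0),("valve",0),("bottle",0),("socket_mouth",0)):
  for n in CM: print(k,h,n,[(round(d["confidence"],2),np.round(back(n,d["at"],h)[:2],3).tolist()) for d in bot.pinpoint(n,k)[:7]])
E
```

```text
t44.43 pos [0.513  0.0427 0.4154] zax [ 0.001 -0.    -1.   ] yaw(x axis) 170.6 F [-0.7 -1.  -0.6] M [-0.08 -0.01  0.07] w 0.4 q [-0.76, 0.23, 0.66, 1.96, -0.16, 1.01, 1.38]
top inlays c [ 540.5 -294.8] size [98.1 31.9] long yaw 80.3
top inlays c [ 590.8 -303. ] size [97.1 32. ] long yaw 79.9
top plate c [ 463.4 -248.4] size [104.4  39.6] long yaw -9.8
top plate c [ 452.2 -313.4] size [103.3  37.8] long yaw -10.1
scene inlays c [ 593.3 -302.7] size [99.8 33.7] long yaw 79.8
scene inlays c [ 543.1 -293.9] size [100.2  33.9] long yaw 80.2
scene inlays c [ 454.5 -310.3] size [99.1 35.2] long yaw -9.7
scene inlays c [ 433.2 -293. ] size [60.6  7.3] long yaw -9.5
scene inlays c [ 465.9 -246.5] size [99.7 35.1] long yaw -9.7
scene inlays c [ 469.7 -226.5] size [267.6 126.2] long yaw 37.1
handle top c [519.9 295.1] size [28.3 27.7] long yaw -9.0
bracket0_mid 0.028 scene []
bracket0_mid 0.028 top []
bracket0_mid 0.023 scene []
bracket0_mid 0.023 top []
cover_seat 0.12 scene [(0.55, [0.638, 0.057])]
cover_seat 0.12 top [(0.29, [0.432, 0.273]), (0.16, [0.51, -0.262])]
tin_a 0 scene [(0.72, [0.592, 0.286]), (0.6, [0.442, 0.3])]
tin_a 0 top [(0.9, [0.439, 0.294]), (0.57, [0.448, -0.318])]
valve 0 scene [(0.47, [0.558, 0.163])]
valve 0 top [(0.76, [0.56, 0.168])]
bottle 0 scene [(0.97, [0.689, -0.14]), (0.41, [0.45, -0.304])]
bottle 0 top [(0.54, [0.683, -0.153])]
socket_mouth 0 scene [(0.93, [0.53, 0.295])]
socket_mouth 0 top [(0.61, [0.679, -0.149]), (0.56, [0.526, 0.296])]
```

```bash
python3 - <<'E'
from h import *
im=cv2.imread("pics/top6.png")[:,:,::-1].copy();H,S,V=hsv(im)
blobs("cover (bore .6277,.0627)",((H>18)&(H<35)&(S>150)&(V>80)).astype(np.uint8),(290,95,350,170),.126,200)
print([(round(d["confidence"],2),np.round(d["at"])) for n in CM for d in bot.boxes_of(n,"bracket0_mid")])
print(bot.finish_job())
E
```

```text
cover (bore .6277,.0627) c [628.9  61.4] size [80.5 80. ] long yaw -2.0
[(0.69, array([273., 341.]))]
the job is handed in; nothing more can be done
None
```

I did every step of the job and handed it in after about 45 s of robot time. No verdict came back. After I hit the 16-picture limit, I could only check the last bracket by measurement, not by eye.

- **Nut:** I took the cover off and put the socket down over the nut until its rim stood on the bore floor. I then turned it clockwise about 200° until it met the stop. The torque read 1.1 N m at the stop; the handle then slipped in the grip, and with a firmer grip it read 1.6 N m. The nut's yaw measured afterwards fits a turn of about 185°, which fits the allowed start range.
- **Socket:** It stands upright between the tins, at about (0.520, 0.294). My estimate of the midpoint is (0.520, 0.291), so it is within a few millimetres. The two cameras' readings of the tins differ by a few millimetres, up to about 8 mm.
- **Cover:** It is back on the bore, about 2 mm off centre, which is inside its 5 mm play. It looked flat in the picture taken after placing.
- **Brackets:** I found two loose aluminium brackets, and both now lie in the two lengthwise compartments at yaw of about -10°. The first showed in its compartment in a picture. The second was confirmed by plate measurements and by contact at the expected height.
- **Checks that disagreed or failed:**
    - The pinpoint network never found the brackets in the tray, so I used colour segmentation.
    - In the final picture the arm hid the cover from the top camera, so the cover figure comes from an earlier picture.
- **Left alone:** I did not reach for the tins, valve, bottle or the turquoise and purple look-alikes. The last readings put the tins, valve and bottle about where they started; I did not re-measure the look-alikes.

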